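Clear the wax-carving plate and load the mandrels

TASK

Get the carving station ready for the next batch: take the scraper block and wipe all the loose wax chips off the white plate into the catch tray at its open end, never touching a chip with the fingers, then stand the scraper upright in the middle of its cork pad again. Only after that, push each wax tube fully home, flat on the shoulder, on the leaning spigot of its own colour, whichever end first, and let go. Leave the jar, the brush and the black box where they are.

Things in the scene. Friction and masses are not known exactly. Their poses are not given: they have to be found in the camera images.
- station: Carving station, fixed; origin on the bench under the centre of its white plate, x away from the robot, y to the left. Plate 182 mm along x, 240 mm along y, top at z = 45 mm. Aluminium lips, 6 mm thick, up to z = 57 mm close its two x sides (inner faces x = +-91 mm) and its -y end (y = -120 mm). The +y end is open; beyond lies the brown catch tray.
- plate_edge (a point): Middle of the plate's open +y edge, on the plate's top (station frame 0, 120, 45 mm). The edge runs along station x; chips pushed past it fall into the tray.
- tray_floor (a point): Centre of the catch tray's floor (station frame 0, 182, 5 mm), axes as the station's. Inside, the tray is 208 mm along x and 124 mm along y, from the plate's edge to the far wall; its walls top out 62 mm above the bench, 6 mm thick.
- pad: Cork pad for the scraper, fixed on the bench, 120 mm along its x, 80 mm along y, 3 mm thick; origin at the centre of its underside, on the bench.
- scraper: Scraper block, 200 g, loose, standing on the pad. Black rubber foot 84 mm along its x, 52 mm along y, 26 mm high, with straight faces that wipe; on it an orange grip 60 mm along x, 24 mm along y, from 26 to 66 mm up. Origin at the centre of the foot's underside, z up. Taken from above by the grip, across its 24 mm.
- rack: Wooden rack board, fixed, 100 mm along x, 300 mm along y, 12 mm thick; origin under its centre. It carries three leaning steel spigots 95 mm apart along its y, each on a coloured block (green, blue or red, 70 x 56 mm, 28 mm high, top 40 mm above the bench); the order of colours varies.
- jar: Bystander: small jar with white lid, 50 mm wide, 55 mm tall, loose.
- brush: Bystander: small brush lying on the bench, loose.
- parts_box: Bystander: small open black box, 70 x 50 x 25 mm, loose.
- chip1: Dark blue-violet wax chip, a slab 30 x 17 x 12 mm with a bump on top (17.5 mm high in all), 12 g, lying loose on the white plate at the start; origin at the centre of its underside, z up. There are 4 to 6 chips; None from the start means absent.
- chip2: Dark blue-violet wax chip, a slab 30 x 17 x 12 mm with a bump on top (17.5 mm high in all), 12 g, lying loose on the white plate at the start; origin at the centre of its underside, z up. There are 4 to 6 chips; None from the start means absent.
- chip3: Dark blue-violet wax chip, a slab 30 x 17 x 12 mm with a bump on top (17.5 mm high in all), 12 g, lying loose on the white plate at the start; origin at the centre of its underside, z up. There are 4 to 6 chips; None from the start means absent.
- chip4: Dark blue-violet wax chip, a slab 30 x 17 x 12 mm with a bump on top (17.5 mm high in all), 12 g, lying loose on the white plate at the start; origin at the centre of its underside, z up. There are 4 to 6 chips; None from the start means absent.
- chip5: Dark blue-violet wax chip, a slab 30 x 17 x 12 mm with a bump on top (17.5 mm high in all), 12 g, lying loose on the white plate at the start; origin at the centre of its underside, z up. There are 4 to 6 chips; None from the start means absent.
- chip6: Dark blue-violet wax chip, a slab 30 x 17 x 12 mm with a bump on top (17.5 mm high in all), 12 g, lying loose on the white plate at the start; origin at the centre of its underside, z up. There are 4 to 6 chips; None from the start means absent.
- tube_green: Green wax tube blank, rigid, about 125 g: square outside 52 x 52 mm, 60 mm long, with a round bore 26 mm wide right through along its z. It stands upright on the bench; origin in the middle of the tube (30 mm from either end), z along the bore. Both ends are alike. There are 2 or 3 tubes; None from the start means absent.
- seat_green (a point): Centre of the top of the green spigot's shoulder disc (48 mm wide, 71 mm above the bench). z runs up the spigot, which leans 30 degrees towards the rack's -x; y is level. The spigot is 22 mm wide and stands 50 mm out of the seat, the last 6 mm tapered to 14 mm. A tube at home has its end face flat on the shoulder (centre 30 mm up z); it may stick part way and must be pushed home.
- tube_blue: Blue wax tube blank, rigid, about 125 g: square outside 52 x 52 mm, 60 mm long, with a round bore 26 mm wide right through along its z. It stands upright on the bench; origin in the middle of the tube (30 mm from either end), z along the bore. Both ends are alike. There are 2 or 3 tubes; None from the start means absent.
- seat_blue (a point): Centre of the top of the blue spigot's shoulder disc (48 mm wide, 71 mm above the bench). z runs up the spigot, which leans 30 degrees towards the rack's -x; y is level. The spigot is 22 mm wide and stands 50 mm out of the seat, the last 6 mm tapered to 14 mm. A tube at home has its end face flat on the shoulder (centre 30 mm up z); it may stick part way and must be pushed home.
- tube_red: Red wax tube blank, rigid, about 125 g: square outside 52 x 52 mm, 60 mm long, with a round bore 26 mm wide right through along its z. It stands upright on the bench; origin in the middle of the tube (30 mm from either end), z along the bore. Both ends are alike. There are 2 or 3 tubes; None from the start means absent.
- seat_red (a point): Centre of the top of the red spigot's shoulder disc (48 mm wide, 71 mm above the bench). z runs up the spigot, which leans 30 degrees towards the rack's -x; y is level. The spigot is 22 mm wide and stands 50 mm out of the seat, the last 6 mm tapered to 14 mm. A tube at home has its end face flat on the shoulder (centre 30 mm up z); it may stick part way and must be pushed home.
Things that resemble listed ones, but are neither listed nor needed, are in the scene too. What is shaped like the tube_green but pink or yellow is not meant. Leave any red look-alike of the chip5 alone.

How it is judged:
On the way, in this order (a step that is already met when the one before it is completed fails the run):
1. all chips have been wiped into the catch tray, the tubes still standing on the bench (x of chip1 in the frame of tray_floor between -0.106 and 0.106 m and y of chip1 in the frame of tray_floor between -0.064 and 0.064 m and z of each of chip1, chip2, chip3, chip4, chip5, chip6 in the frame of tray_floor below 0.034 m and x of chip2 in the frame of tray_floor between -0.106 and 0.106 m and y of chip2 in the frame of tray_floor between -0.064 and 0.064 m and x of chip3 in the frame of tray_floor between -0.106 and 0.106 m and y of chip3 in the frame of tray_floor between -0.064 and 0.064 m and x of chip4 in the frame of tray_floor between -0.106 and 0.106 m and y of chip4 in the frame of tray_floor between -0.064 and 0.064 m and x of chip5 in the frame of tray_floor between -0.106 and 0.106 m and y of chip5 in the frame of tray_floor between -0.064 and 0.064 m and x of chip6 in the frame of tray_floor between -0.106 and 0.106 m and y of chip6 in the frame of tray_floor between -0.064 and 0.064 m and height (world z) of each of tube_green, tube_blue, tube_red below 0.05 m), for 0.2 s.
2. the scraper stands upright on the middle of its pad, released, the tubes still on the bench (horizontal distance between scraper and pad below 0.03 m and angle between scraper's own z axis and vertical below 0.1 rad and height (world z) of scraper below 0.008 m and contact force between the fingers and scraper below 0.2 N and height (world z) of each of tube_green, tube_blue, tube_red below 0.05 m), for 0.2 s.
3. every tube is home on the spigot of its colour, released (x of tube_green in the frame of seat_green between -0.007 and 0.007 m and y of tube_green in the frame of seat_green between -0.007 and 0.007 m and z of tube_green in the frame of seat_green below 0.036 m and angle between the z axis of tube_green and the z axis of seat_green, either way round below 0.1 rad and contact force between the fingers and tube_green below 0.2 N and x of tube_blue in the frame of seat_blue between -0.007 and 0.007 m and y of tube_blue in the frame of seat_blue between -0.007 and 0.007 m and z of tube_blue in the frame of seat_blue below 0.036 m and angle between the z axis of tube_blue and the z axis of seat_blue, either way round below 0.1 rad and contact force between the fingers and tube_blue below 0.2 N and x of tube_red in the frame of seat_red between -0.007 and 0.007 m and y of tube_red in the frame of seat_red between -0.007 and 0.007 m and z of tube_red in the frame of seat_red below 0.036 m and angle between the z axis of tube_red and the z axis of seat_red, either way round below 0.1 rad and contact force between the fingers and tube_red below 0.2 N), for 0.2 s.
At the end, for the whole second after the job is handed in: All chips lie in the tray; the scraper stands upright (0.1 rad) within 30 mm of the pad's centre; each tube is on its own colour's spigot, end face within 6 mm of the shoulder, 7 mm of the axis, in line within 0.1 rad; all released and at rest (all of step 3 and x of chip1 in the frame of tray_floor between -0.106 and 0.106 m and y of chip1 in the frame of tray_floor between -0.064 and 0.064 m and z of each of chip1, chip2, chip3, chip4, chip5, chip6 in the frame of tray_floor below 0.034 m and x of chip2 in the frame of tray_floor between -0.106 and 0.106 m and y of chip2 in the frame of tray_floor between -0.064 and 0.064 m and x of chip3 in the frame of tray_floor between -0.106 and 0.106 m and y of chip3 in the frame of tray_floor between -0.064 and 0.064 m and x of chip4 in the frame of tray_floor between -0.106 and 0.106 m and y of chip4 in the frame of tray_floor between -0.064 and 0.064 m and x of chip5 in the frame of tray_floor between -0.106 and 0.106 m and y of chip5 in the frame of tray_floor between -0.064 and 0.064 m and x of chip6 in the frame of tray_floor between -0.106 and 0.106 m and y of chip6 in the frame of tray_floor between -0.064 and 0.064 m and horizontal distance between scraper and pad below 0.03 m and angle between scraper's own z axis and vertical below 0.1 rad and height (world z) of scraper below 0.008 m and contact force between the fingers and scraper below 0.2 N and linear speed of each of chip1, chip2, chip3, chip4, chip5, chip6, tube_green, tube_blue, tube_red, scraper below 0.02 m/s); the robot touches nothing.
It fails at once if a finger touches a wax chip (contact force between the fingers and chip1 above 0.5 N or contact force between the fingers and chip2 above 0.5 N or contact force between the fingers and chip3 above 0.5 N or contact force between the fingers and chip4 above 0.5 N or contact force between the fingers and chip5 above 0.5 N or contact force between the fingers and chip6 above 0.5 N).
It fails at once if a bystander (jar, brush, black box) is moved more than 30 mm (distance of any of jar, brush, parts_box from where it was at the start of the episode above 0.03 m).
Of chip1, chip2, chip3, chip4, chip5, chip6 only 4 to 6 are there at a start; the rules pass over those that are not, and their reading is None.
Of tube_green, tube_blue, tube_red only 2 to 3 are there at a start; the rules pass over those that are not, and their reading is None.
At some moment in a run one of scraper, tube_green, tube_blue, tube_red may be knocked a few centimetres aside while the robot is not near it.
It also fails if it takes over 210 s, if anything falls off the work surface, if the arm or the gripper's body presses on something with over 40 N, if the wrist force passes 120 N, or if a joint passes its speed limit or range.

ROBOT

A 7-joint arm with a two-finger parallel gripper is mounted at the origin on the work surface. World frame = base frame: x ahead of the robot, y to its left, z up, the work surface at z = 0. Lengths are in m, angles in rad, forces in N, time in s.
With the tool pointing down it reaches from about 0.425 to 0.95 m from the base axis. Payload 4.7 kg.
Tool frame: the origin (TCP) lies midway between the tips of the shut fingers; the grasp point (between the pads) lies 19 mm behind it (env.tcp_to_grasp is the distance from the TCP to the grasp point, in m); z points along the fingers, y is the direction in which the jaws open and shut (so a half turn about z gives the same grasp; the last joint's range is limited). The gripper opens to 87 mm and grips with 3 to 60 N. Pads are 19 mm wide; open, the fingers measure 117 mm over their backs; the gripper's body (75 mm by 190 mm) begins 51 mm behind the grasp point.
Start: joints at [1.094, 0.469, -0.049, 1.532, 0.024, 1.141, -0.082], TCP at [0.292, -0.608, 0.223] pointing down, gripper open.
Joint ranges: [-2.59, 2.59], [-0.33, 1.99], [-1.39, 1.29], [0.1, 2.45], [-1.04, 4.18], [0.21, 1.99], [-2.66, 2.66]. Speed limits (rad/s): [2.57, 2.57, 3.14, 3.14, 3.14, 3.14, 3.14].

INTERFACE

Orientations are given as a 3x3 rotation matrix whose columns are the frame's x, y, z axes.
In Python, from workcell import env gives the robot as it stands.
- The arm moves only by the tool send_rows, never from a script. Its argument "targets" is a list of rows, each a list of 5 numbers: the gripper command: -1 is shut, 1 is fully open, values between are in proportion, then the shift along the tool's x, y, z in m, then the turn about the tool's z in rad. In form: [[jaw, dx, dy, dz, twist], ...]. A call has 1 to 20 rows; each row is the pose to reach, as a shift and turn from the pose commanded when the call began, along the tool's axes at that moment; what a row does not reach only later rows make up. A row lasts 1/10 s, in which the tool goes at most 50 mm and 8.59 degrees, less where a joint would pass 70% of its speed; a pose out of reach is approached as far as the arm can. A call with a gripper value outside its range is refused whole. The fingers move at their own pace and stop on an object; "force" is the grip in N (left out, the last holds). Time passes only in rows, so rows that repeat a pose let the fingers close. It gives the time, the measured TCP pose, the force and the opening at its end, in the units of the state.
- env.get_state(): the state, without advancing time (a new reading comes with each control period).
- env.capture(name): name is "side" or "top" or "wrist"; returns a dict with "img" (400x640x3 uint8, red, green, blue), "vfov" (degrees; the focal length in pixels is half the picture's height over the tangent of half this angle, whatever the lens; pixels are square), "cx", "cy" (the principal point, pixels), "T" (4x4, takes a point from camera to world coordinates); the wrist camera has in their place "tool_from_camera" (4x4, takes a point from camera to tool coordinates, whose origin is the TCP and whose axes are the flange's). Camera axes: x right, y down, z forward; pixel columns grow to the right and rows downward; lengths in m; the calibration is good to about 2 mm. A picture is of the moment at which its call begins: read the wrist's pose just before it. There is no depth.
- env.job_done(): hands the job in, once; it reports no verdict.
The state is a dict: "time": time; "joint_pos": joint angles; "qvel": joint speeds; "joint_torque": joint torques, N m; "position": TCP position; "tool_rot": TCP orientation; "ft_force": force on the tool from outside, world axes, zero at the start; "ft_torque": the same for the moment, N m; "finger_gap": opening from 0.0 (shut) to 1.0 (fully open).
Only numpy, scipy, OpenCV 4.12 (cv2) and the standard library are available. Lean on these libraries where they do the work, as an engineer would, in place of code of your own. Each camera call takes 0.05 s, during which the arm holds its last target. There are 200 camera calls.

## Working session

There is one attempt and no reset: what is moved stays moved. The work goes in short steps, Python scripts to look and compute and a tool call to move; the robot and the scene stay as the last step left them, time stands still between calls to the robot, and variables do not carry over. Pictures are saved under pics/ and viewed, about 12 in all and at most 16, crops included, and the job is handed in when it is done.

Besides the shell and the picture viewer there is one more tool, called after "Emit:" in YAML: its name, and indented under it one key for each argument. send_rows: Moves the arm, as the interface text tells. Its arguments: {"type":"object","properties":{"targets":{"type":"array","items":{"type":"array","items":{"type":"number"}}},"force":{"type":"number"}},"required":["targets"]}

```bash
ls; mkdir -p pics
python3 - <<'E'
from workcell import env
import cv2,numpy as np
np.set_printoptions(precision=4,suppress=True)
s=env.get_state();print(s)
for n in("side","top"):
    c=env.capture(n);cv2.imwrite(f"pics/{n}0.png",c["img"][:,:,::-1]);print(n,c["vfov"],c["cx"],c["cy"],c["T"],{k for k in c})
c=env.capture("wrist");cv2.imwrite("pics/w0.png",c["img"][:,:,::-1]);print(c["vfov"],c["cx"],c["cy"],c["tool_from_camera"])
E
```

```text
pics
{'time': 0.0, 'joint_pos': array([ 1.0941,  0.4694, -0.0486,  1.5337,  0.0241,  1.141 , -0.0823]), 'qvel': array([-0.0004,  0.0011, -0.0022,  0.0008,  0.0004, -0.002 ,  0.0008]), 'joint_torque': array([  0.0002, -50.7974,  -0.0806, -23.6149,  -0.0614,   0.0378,
         0.0002]), 'position': array([ 0.292 , -0.6079,  0.2215]), 'tool_rot': array([[ 0.9014,  0.433 , -0.0009],
       [ 0.433 , -0.9014,  0.0017],
       [-0.0001, -0.0019, -1.    ]]), 'ft_force': array([ 0.3282, -0.1225, -0.0516]), 'ft_torque': array([-0.0017,  0.0268, -0.0112]), 'finger_gap': 1.0009610410432657}
side 51.04182025742597 316.18105013088126 196.9172850192085 [[-0.9761 -0.1571  0.1501  0.4255]
 [-0.2169  0.6639 -0.7157  0.7481]
 [ 0.0128 -0.7312 -0.6821  0.7981]
 [ 0.      0.      0.      1.    ]] {'T', 'cy', 'img', 'cx', 'vfov'}
top 53.68747384053968 313.8778482618393 194.43852905356852 [[ 0.08   -0.9734  0.2146  0.3712]
 [-0.9968 -0.0772  0.0218 -0.04  ]
 [-0.0046 -0.2157 -0.9765  1.1521]
 [ 0.      0.      0.      1.    ]] {'T', 'cy', 'img', 'cx', 'vfov'}
63.711843441494985 322.93403420309585 204.76567627411674 [[ 0.0006 -0.9694 -0.2456  0.0672]
 [ 1.      0.0006  0.     -0.0005]
 [ 0.0001 -0.2456  0.9694 -0.1632]
 [ 0.      0.      0.      1.    ]]
```

View pics/top0.png

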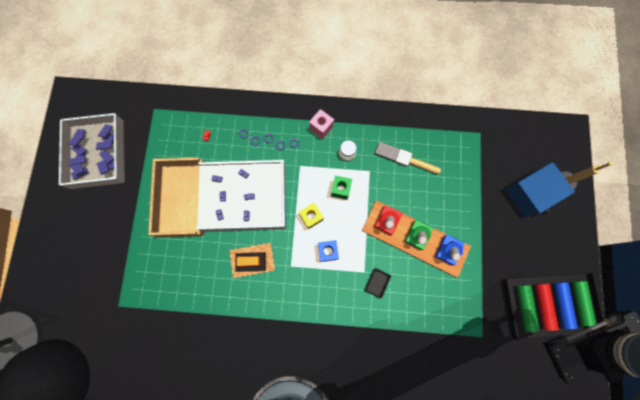

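View pics/side0.png

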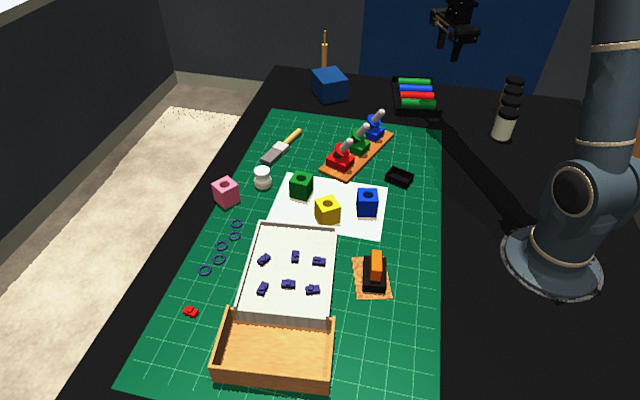

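Six violet chips lie on the plate (about (215-252, 178-216) in the top view), with look-alikes in the bin at (93,150) and a red one at (207,135). The scraper is at (250,262). The green tube is at (342,187) and the blue at (328,251). Yellow (311,215) and pink (321,122) are decoys, and there is no red tube. The spigots run red (388,222), green (420,238), blue (452,250).

```bash
cat > h.py <<'E'
import cv2,numpy as np
from workcell import env
np.set_printoptions(precision=4,suppress=True)
def cap(n,save=None):
    s=env.get_state();c=env.capture(n)
    if n=="wrist":
        T=np.eye(4);T[:3,:3]=s["tool_rot"];T[:3,3]=s["position"];c["T"]=T@c["tool_from_camera"]
    c["f"]=200/np.tan(np.radians(c["vfov"]/2));c["hsv"]=cv2.cvtColor(c["img"],cv2.COLOR_RGB2HSV)
    if save:cv2.imwrite(f"pics/{save}.png",c["img"][:,:,::-1])
    return c
def w(c,uv,z):
    uv=np.atleast_2d(np.float64(uv));d=np.c_[(uv[:,0]-c["cx"])/c["f"],(uv[:,1]-c["cy"])/c["f"],np.ones(len(uv))]@c["T"][:3,:3].T
    o=c["T"][:3,3];return o+d*((z-o[2])/d[:,2])[:,None]
def px(c,p):
    q=(np.atleast_2d(p)-c["T"][:3,3])@c["T"][:3,:3];return q[:,:2]/q[:,2:]*c["f"]+[c["cx"],c["cy"]]
HS=dict(green=((50,120,40),(75,255,255)),blue=((105,150,60),(118,255,255)),red=((0,170,90),(6,255,255)),orange=((8,170,120),(20,255,255)),violet=((112,60,30),(140,255,160)),white=((0,0,170),(180,60,255)))
def blobs(c,col,amin=30,rng=None):
    lo,hi=rng or HS[col];m=cv2.inRange(c["hsv"],lo,hi)
    cs,_=cv2.findContours(m,cv2.RETR_EXTERNAL,cv2.CHAIN_APPROX_NONE);o=[]
    for k in cs:
        a=cv2.contourArea(k)
        if a>=amin:
            M=cv2.moments(k);o.append((a,np.array([M["m10"]/a,M["m01"]/a]),k))
    return sorted(o,key=lambda t:-t[0])
E
python3 - <<'E'
from h import *
c=cap("top")
P=dict(tray_l=(150,198,.062),plate=(242,198,.045),trA=(285,161,.057),trB=(285,234,.057),tlA=(200,162,.045),tlB=(197,233,.045),scr=(250,262,.066),padA=(230,250,0.003),padB=(270,246,.003),padC=(273,271,.003),padD=(232,276,.003),tg=(342,187,.06),tb=(328,251,.06),rackA=(373,204,.012),rackB=(470,246,.012),rackC=(463,274,.012),rackD=(363,230,.012),jar=(347,150,.055),box=(377,284,.02),brush=(408,158,.01),yel=(311,215,.06))
for k,v in P.items():print(k,w(c,v[:2],v[2])[0][:2])
for b in blobs(c,"violet",8):print("v",b[0],b[1],w(c,b[1],.055)[0][:2])
E
```

```text
tray_l [0.5639 0.445 ]
plate [0.5878 0.1892]
trA [0.704  0.0757]
trB [0.4934 0.0554]
tlA [0.6851 0.3247]
tlB [0.4778 0.3035]
scr [0.409 0.142]
padA [0.4406 0.2142]
padB [0.4613 0.1001]
padC [0.3912 0.0841]
padD [0.368  0.1993]
tg [ 0.6391 -0.0935]
tb [ 0.4559 -0.067 ]
rackA [ 0.6068 -0.1899]
rackB [ 0.5063 -0.4728]
rackC [ 0.4257 -0.4528]
rackD [ 0.5279 -0.1648]
jar [ 0.7522 -0.1011]
box [ 0.3787 -0.2109]
brush [ 0.7569 -0.2886]
yel [ 0.5519 -0.0123]
v 470.0 [ 77.5585 154.9567] [0.6754 0.6808]
v 227.0 [105.5191 137.8605] [0.7339 0.6095]
v 226.5 [105.4776 162.2024] [0.6601 0.5952]
v 224.0 [562.59   304.3624] [ 0.3651 -0.7018]
v 117.5 [442.6823 253.1716] [ 0.4755 -0.3817]
```

Emit:
send_rows:
  targets:
    - [1, 0.02, -0.015, -0.03, 0.05]
    - [1, 0.06, -0.04, -0.06, 0.1]
    - [1, 0.1, -0.07, -0.06, 0.15]
    - [1, 0.14, -0.1, -0.06, 0.2]
    - [1, 0.18, -0.13, -0.06, 0.25]
    - [1, 0.22, -0.155, -0.06, 0.3]
    - [1, 0.26, -0.185, -0.06, 0.35]
    - [1, 0.3, -0.21, -0.06, 0.4]
    - [1, 0.34, -0.24, -0.06, 0.45]
    - [1, 0.38, -0.27, -0.06, 0.45]
    - [1, 0.38, -0.27, -0.06, 0.45]
    - [1, 0.38, -0.27, -0.06, 0.45]

```text
time: 1.4
position: [0.5183, -0.1993, 0.2824]
tool_rot: [[1.0, 0.001, -0.0], [0.001, -1.0, -0.0], [-0.0, 0.0, -1.0]]
ft_force: [0.7, -0.0, 0.5]
finger_gap: 0.999
```

Run:
```python
from h import *
c=cap("wrist","w1");s=env.get_state();print(s["time"],s["position"],s["tool_rot"],s["joint_pos"])
```

```text
1.45 [ 0.5176 -0.2011  0.2824] [[ 1.     -0.0023 -0.0007]
 [-0.0023 -1.     -0.0007]
 [-0.0007  0.0007 -1.    ]] [ 0.4584  0.2344 -0.1985  1.7346  0.0505  1.1779 -1.3273]
```

View pics/w1.png

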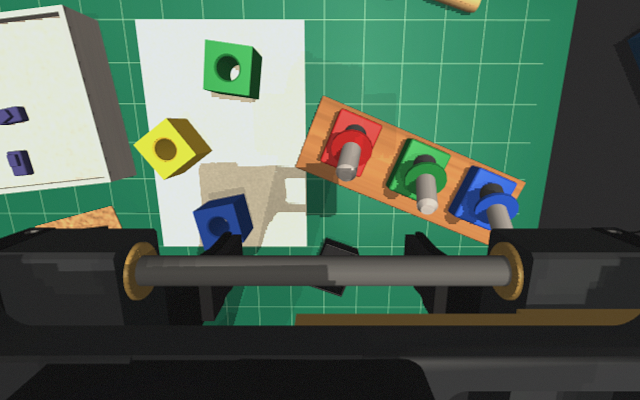

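Emit:
send_rows:
  targets:
    - [1, -0.005, -0.035, -0.01, 0]
    - [1, -0.01, -0.07, -0.02, 0]
    - [1, -0.015, -0.105, -0.02, 0]
    - [1, -0.02, -0.14, -0.02, 0]
    - [1, -0.025, -0.175, -0.02, 0]
    - [1, -0.03, -0.21, -0.02, 0]
    - [1, -0.035, -0.245, -0.02, 0]
    - [1, -0.04, -0.28, -0.02, 0]
    - [1, -0.045, -0.315, -0.02, 0]
    - [1, -0.05, -0.36, -0.02, 0]
    - [1, -0.05, -0.36, -0.02, 0]
    - [1, -0.05, -0.36, -0.02, 0]

```text
time: 2.65
position: [0.469, 0.1585, 0.3024]
tool_rot: [[1.0, -0.003, -0.0], [-0.003, -1.0, -0.001], [-0.0, 0.001, -1.0]]
ft_force: [0.6, -0.4, 0.3]
finger_gap: 1.001
```

Run:
```python
from h import *
c=cap("wrist","w2");s=env.get_state();print(s["time"],s["position"],s["tool_rot"][0],s["joint_pos"])
```

```text
2.7 [0.4693 0.1574 0.3023] [ 1.     -0.0053 -0.0001] [ 0.0189  0.138  -0.4752  1.8181  0.0686  1.202  -2.0533]
```

View pics/w2.png

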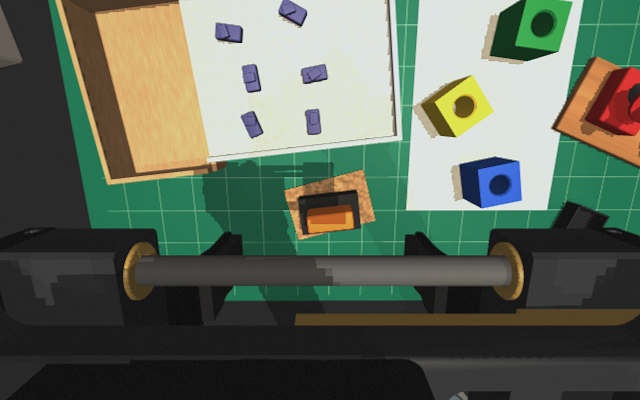

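```bash
cat >> h.py <<'E'
def line(p):
    v=cv2.fitLine(np.float32(p),cv2.DIST_HUBER,0,1e-4,1e-4).ravel();return v
E
python3 - <<'E'
from h import *
c=cap("wrist")
print("HSV", {k:c["hsv"][v[1],v[0]].tolist() for k,v in dict(chip=(252,76),plate=(340,40),nearlip=(300,149),ylip=(395,100),tray=(150,80),orgtop=(330,220),orgside=(330,200),cork=(310,180),green=(515,35),blue=(475,185),bt=(505,195)).items()})
# violet chips
for b in blobs(c,"",60,((112,40,30),(140,255,220))):
    if b[1][1]<140: 
        r=cv2.minAreaRect(b[2]);print("chip",b[0],b[1].round(),w(c,b[1],.055)[0][:2])
for b in blobs(c,"",60,((5,120,80),(22,255,255))):
    if 280<b[1][0]<380:
        r=cv2.minAreaRect(b[2]);print("orange",b[0],b[1],r)
# image profile across near lip & ylip & open edge (gray)
g=cv2.cvtColor(c["img"],cv2.COLOR_RGB2GRAY)
for u in(240,300,360):print("col",u,g[130:165,u])
for v in(30,90,):print("row",v,g[v,380:410], g[v,170:215])
im=cv2.resize(c["img"][130:245,200:410][:,:,::-1],None,fx=3.5,fy=3.5,interpolation=cv2.INTER_CUBIC);cv2.imwrite("pics/c3.png",im)
E
```

```text
HSV {'chip': [124, 88, 147], 'plate': [70, 7, 228], 'nearlip': [47, 10, 228], 'ylip': [65, 7, 232], 'tray': [19, 120, 221], 'orgtop': [11, 201, 192], 'orgside': [40, 22, 35], 'cork': [77, 156, 85], 'green': [68, 167, 64], 'blue': [113, 161, 68], 'bt': [111, 183, 223]}
chip 411.0 [291.  12.] [0.6593 0.1935]
chip 397.5 [227.  33.] [0.6382 0.2682]
chip 343.5 [250.  78.] [0.5888 0.2449]
chip 326.5 [313.  74.] [0.5933 0.1694]
chip 301.0 [250. 124.] [0.5351 0.2473]
chip 278.0 [312. 122.] [0.538  0.1713]
orange 2843.0 [330.0597 204.6512] ((329.0475769042969, 206.05859375), (54.69450759887695, 81.74292755126953), 74.8989028930664)
col 240 [226 225 225 225 226 226 226 225 225 225 224 225 226 226 226 225 225 225
 225 225 226 227 229 161 215 228 225 227 224 148 100 105 105 107 109]
col 300 [224 223 224 224 223 224 224 224 224 224 223 224 224 224 224 227 162 214
 226 225 227 223 149 105 108 108 109 108 108 108 108 108 108 108 111]
col 360 [224 224 224 223 224 224 221 221 225 175 216 226 225 228 214 138 100 103
 104 105 103 103 104 102 102 103 103 101 102 101 100 100 100  99 101]
row 30 [226 226 226 226 229 202 168 135  71 122 210 230 227 228 217 158 110 113
 114 113 114 113 112 126 150 136 112 114 115 115] [181 183 188 189 186 183 185 186 187 187 186 183 190 217 225 224 224 225
 224 225 225 225 225 224 225 224 224 225 225 224 224 225 224 225 224 225
 224 224 225 224 224 225 230 180 103]
row 90 [225 225 226 226 226 226 226 227 229 199 157 115  58 195 232 228 228 232
 186 111 131 159 144 118 119 120 120 121 121 120] [183 183 184 182 185 184 186 188 189 186 185 188 191 191 197 200 197 194
 193 192 190 190 191 187 183 215 227 225 224 224 225 225 225 224 225 224
 225 224 225 225 224 225 225 224 224]
```

View pics/c3.png

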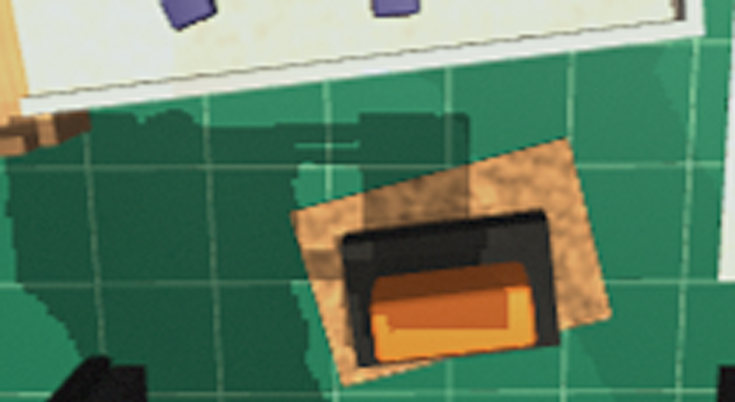

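Run:
```python
from h import *
c=cap("wrist")
az=lambda a,b:np.degrees(np.arctan2(*(b-a)[[1,0]]))
n=w(c,[(240,153.6),(300,146.6),(360,139.5)],.057)
print("near lip inner",n,"outer",w(c,[(240,159.3),(300,152.3),(360,144.9)],.057), az(n[2],n[0]))
o=w(c,[(182.7,30),(194.6,90)],.045);l=w(c,[(389.3,30),(392.8,90)],.057);print("open",o,az(o[1],o[0]),"ylip",l,az(l[1],l[0]))
K=lambda P:np.array(P)/3.5+[200,130]
pad=w(c,K([(292,212),(570,140),(610,318),(343,385)]),.003);print("pad",pad.mean(0),az(pad[0],pad[1]),az(pad[3],pad[0]),np.linalg.norm(np.diff(pad,axis=0),axis=1))
t=w(c,K([(372,303),(530,285),(537,345),(372,362)]),.066);print("grip",t.mean(0),az(t[0],t[1]),az(t[3],t[2]),np.linalg.norm(np.diff(t,axis=0),axis=1))
f=w(c,K([(345,238),(546,210)]),.026);print("foot edge",f.mean(0),az(f[0],f[1]),np.linalg.norm(f[1]-f[0]))
# station frame
u=n[0]-n[2];u[2]=0;u/=np.linalg.norm(u);ex=np.array([u[1],-u[0],0])
xin=(n@ex).mean();ylo=(l@u).mean();yhi=(o@u).mean();print("ylen",yhi-ylo,"orig",ex*(xin+.091)+u*(yhi+ylo)/2,"u",u)
org=ex*(xin+.091)+u*(yhi-.12+ylo+.12)/2
for b in blobs(c,"",60,((112,40,30),(140,255,220))):
    if b[1][1]<140:
        k=w(c,b[2][:,0],.052)-org;print("chip x",[(k@ex).min(),(k@ex).max()],"y",[(k@u).min(),(k@u).max()])
s=env.get_state();print(s["position"],s["tool_rot"][:,1])
```

```text
near lip inner [[0.4998 0.2616 0.057 ]
 [0.5081 0.1859 0.057 ]
 [0.5164 0.111  0.057 ]] outer [[0.4927 0.2621 0.057 ]
 [0.501  0.1861 0.057 ]
 [0.5097 0.1108 0.057 ]] 96.2651899384915
open [[0.6442 0.3225 0.045 ]
 [0.577  0.3154 0.045 ]] 6.03666105098925 ylip [[0.6399 0.08   0.057 ]
 [0.5745 0.0729 0.057 ]] 6.233664453930378
pad [0.4172 0.148  0.003 ] -75.64945188575825 14.17643805623853 [0.1194 0.0791 0.1191]
grip [0.4112 0.1495 0.066 ] -83.5903566802846 -84.1513834487828 [0.0586 0.0234 0.062 ]
foot edge [0.4404 0.1516 0.026 ] -82.22783590025443 0.08099595331940383
ylen 0.2406210771495394 orig [0.5985 0.1966 0.    ] u [-0.1091  0.994   0.    ]
chip x [np.float64(0.045927648902007824), np.float64(0.07474351500970888)] y [np.float64(-0.02523577860843334), np.float64(0.005908736267228713)]
chip x [np.float64(0.037022845625088015), np.float64(0.059167689105106204)] y [np.float64(0.05155777796842242), np.float64(0.08312094287919607)]
chip x [np.float64(-0.019234323417292924), np.float64(0.010901826394743607)] y [np.float64(0.04064493526736469), np.float64(0.05929457564443231)]
chip x [np.float64(-0.016826528034540912), np.float64(0.0013201723082640281)] y [np.float64(-0.041293085857662025), np.float64(-0.011559323268072132)]
chip x [np.float64(-0.07274380442300425), np.float64(-0.04232767187694779)] y [np.float64(0.04668335719370346), np.float64(0.06917555085507655)]
chip x [np.float64(-0.07746535446749209), np.float64(-0.048480823539107466)] y [np.float64(-0.02661814717908752), np.float64(-0.010186756088424112)]
[0.4694 0.1571 0.3024] [-0.0065 -1.      0.0009]
```

Emit:
send_rows:
  targets:
    - [0.3, -0.01, 0.001, 0.01, -0.14]
    - [0.3, -0.02, 0.002, 0.03, -0.28]
    - [0.3, -0.03, 0.004, 0.05, -0.42]
    - [0.3, -0.04, 0.005, 0.07, -0.56]
    - [0.3, -0.05, 0.007, 0.09, -0.7]
    - [0.3, -0.057, 0.0075, 0.11, -0.84]
    - [0.3, -0.057, 0.0075, 0.12, -0.98]
    - [0.3, -0.057, 0.0075, 0.13, -1.12]
    - [0.3, -0.057, 0.0075, 0.14, -1.26]
    - [0.3, -0.057, 0.0075, 0.15, -1.4]
    - [0.3, -0.057, 0.0075, 0.15, -1.54]
    - [0.3, -0.057, 0.0075, 0.15, -1.68]
    - [0.3, -0.057, 0.0075, 0.15, -1.684]
    - [0.3, -0.057, 0.0075, 0.15, -1.684]

```text
time: 4.2
position: [0.4122, 0.151, 0.1525]
tool_rot: [[-0.105, 0.994, 0.0], [0.994, 0.105, -0.0], [-0.0, 0.0, -1.0]]
ft_force: [-0.1, -0.2, -0.4]
finger_gap: 0.653
```

Run:
```python
from h import *
s=env.get_state();print(s["time"],s["position"],s["tool_rot"],s["joint_pos"])
c=cap("top");b=[b for b in blobs(c,"",20,((8,200,150),(22,255,255))) if abs(b[1]-[250,262]).max()<30]
print([(x[0],x[1],w(c,x[1],.069)[0]) for x in b])
c=cap("side");b=[b for b in blobs(c,"",20,((8,200,100),(22,255,255))) if abs(b[1]-[375,266]).max()<30]
print([(x[0],x[1]) for x in b])
```

```text
4.2 [0.4122 0.151  0.1525] [[-0.1055  0.9944  0.0001]
 [ 0.9944  0.1055 -0.0003]
 [-0.0004  0.0001 -1.    ]] [ 0.1608  0.2356 -0.6884  2.115   0.1986  0.8531 -0.5398]
[]
[(300.0, array([375.8728, 265.1461]))]
```

Emit:
send_rows:
  targets:
    - [0.3, 0, 0, 0.03, 0]
    - [0.3, 0, 0, 0.06, 0]
    - [0.3, 0, 0, 0.09, 0]
    - [0.3, 0, 0, 0.11, 0]
    - [0.3, 0, 0, 0.12, 0]
    - [0.3, 0, 0, 0.12, 0]
    - [-1, 0, 0, 0.12, 0]
    - [-1, 0, 0, 0.12, 0]
    - [-1, 0, 0, 0.12, 0]
    - [-1, 0, 0, 0.12, 0]
    - [-1, 0, 0, 0.12, 0]
    - [-1, 0, 0, 0.12, 0]
  force: 35

```text
time: 5.5
position: [0.4119, 0.1522, 0.0329]
tool_rot: [[-0.111, 0.994, 0.001], [0.994, 0.111, -0.0], [-0.0, 0.001, -1.0]]
ft_force: [-0.5, -0.8, 3.9]
finger_gap: 0.275
```

Emit:
send_rows:
  targets:
    - [-1, 0, 0, -0.03, 0]
    - [-1, 0, 0, -0.06, 0]
    - [-1, 0, 0, -0.09, 0]
    - [-1, 0, 0, -0.11, 0]
    - [-1, -0.005, 0.015, -0.11, -0.13]
    - [-1, -0.01, 0.03, -0.11, -0.26]
    - [-1, -0.015, 0.045, -0.11, -0.39]
    - [-1, -0.02, 0.06, -0.11, -0.52]
    - [-1, -0.025, 0.08, -0.11, -0.65]
    - [-1, -0.03, 0.1, -0.11, -0.78]
    - [-1, -0.035, 0.115, -0.11, -0.91]
    - [-1, -0.04, 0.13, -0.11, -1.04]
    - [-1, -0.045, 0.145, -0.11, -1.17]
    - [-1, -0.05, 0.16, -0.11, -1.3]
    - [-1, -0.055, 0.175, -0.11, -1.43]
    - [-1, -0.061, 0.187, -0.11, -1.57]
    - [-1, -0.061, 0.187, -0.11, -1.573]
    - [-1, -0.061, 0.187, -0.11, -1.573]

```text
time: 7.3
position: [0.6034, 0.1122, 0.1418]
tool_rot: [[-0.994, -0.11, -0.002], [-0.11, 0.994, 0.0], [0.002, 0.0, -1.0]]
ft_force: [-0.7, -0.4, -1.9]
finger_gap: 0.275
```

```bash
cat >> h.py <<'E'
ORG=np.array([.5985,.1966]);EX=np.array([.994,.109]);U=np.array([-.109,.994])
def S(x,y):return ORG+x*EX+y*U
def rel(xy,z,az=None):
    s=env.get_state();R=s["tool_rot"];d=np.r_[xy,z]-s["position"];a=np.degrees(np.arctan2(R[1,1],R[0,1]))
    tw=0 if az is None else -np.radians((az-a+180)%360-180)
    return (R.T@d).round(4),"twist",round(tw,4),"az",round(a,2)
E
python3 - <<'E'
from h import *
s=env.get_state();print(s["time"],s["position"],s["joint_pos"],s["finger_gap"],s["ft_force"])
print(rel(S(-.003,-.085),.076,96.25));print(rel(S(-.003,.118),.076,96.25))
c=cap("wrist","w4");print((px(c,np.r_[S(0,0),.05])))
E
```

```text
7.3 [0.6034 0.1122 0.1418] [ 0.3907  0.6294 -0.93    1.7296  0.5644  1.0768  0.9534] 0.2747159661527209 [-0.7321 -0.4451 -1.9367]
(array([-0.0014, -0.0006,  0.0658]), 'twist', np.float64(0.001), 'az', np.float64(96.31))
(array([-0.0016,  0.2024,  0.0659]), 'twist', np.float64(0.001), 'az', np.float64(96.31))
[[424.7921 212.3944]]
```

View pics/w4.png

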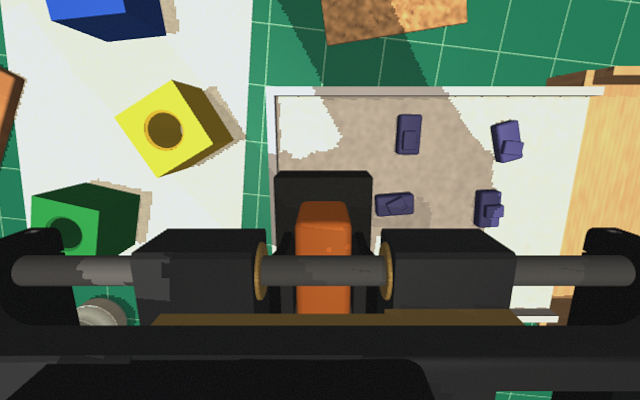

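Emit:
send_rows:
  targets:
    - [-1, 0, 0, 0.02, 0]
    - [-1, -0.001, 0, 0.04, 0]
    - [-1, -0.001, 0, 0.055, 0]
    - [-1, -0.001, 0, 0.062, 0]
    - [-1, -0.001, 0, 0.065, 0]
    - [-1, -0.001, 0, 0.065, 0]

```text
time: 7.95
position: [0.6053, 0.1127, 0.0777]
tool_rot: [[-0.994, -0.113, 0.0], [-0.113, 0.994, 0.0], [-0.0, -0.0, -1.0]]
ft_force: [-0.5, 0.5, -2.0]
finger_gap: 0.274
```

Run:
```python
from h import *
s=env.get_state();print(s["time"],s["position"],s["finger_gap"],s["ft_force"])
print(rel(S(-.003,.118),.076,96.25))
```

```text
7.95 [0.6053 0.1127 0.0777] 0.2744943941794487 [-0.4509  0.4848 -1.9579]
(array([-0.0002,  0.2022,  0.0017]), 'twist', np.float64(0.0042), 'az', np.float64(96.49))
```

Emit:
send_rows:
  targets:
    - [-1, 0, 0.002, 0.0015, 0]
    - [-1, 0, 0.014, 0.002, 0]
    - [-1, 0, 0.026, 0.002, 0]
    - [-1, 0, 0.038, 0.002, 0]
    - [-1, 0, 0.05, 0.002, 0]
    - [-1, 0, 0.062, 0.002, 0]
    - [-1, 0, 0.074, 0.002, 0]
    - [-1, 0, 0.086, 0.002, 0]
    - [-1, 0, 0.098, 0.002, 0]
    - [-1, 0, 0.11, 0.002, 0]
    - [-1, 0, 0.122, 0.002, 0]
    - [-1, 0, 0.134, 0.002, 0]
    - [-1, 0, 0.146, 0.002, 0]
    - [-1, 0, 0.158, 0.002, 0]
    - [-1, 0, 0.17, 0.002, 0]
    - [-1, 0, 0.182, 0.002, 0]
    - [-1, 0, 0.194, 0.002, 0]
    - [-1, 0, 0.203, 0.002, 0]
    - [-1, 0, 0.203, 0.002, 0]
    - [-1, 0, 0.203, 0.002, 0]

```text
time: 9.95
position: [0.5824, 0.314, 0.0754]
tool_rot: [[-0.994, -0.113, -0.0], [-0.113, 0.994, -0.001], [0.0, -0.001, -1.0]]
ft_force: [-0.3, -1.0, -1.2]
finger_gap: 0.273
```

Run:
```python
from h import *
s=env.get_state();print(s["time"],s["position"],s["finger_gap"],s["ft_force"])
c=cap("side","s5")
c["img"]=c["img"][190:,200:430];cv2.imwrite("pics/s5.png",cv2.resize(c["img"][:,:,::-1],None,fx=2.6,fy=2.6))
```

```text
9.95 [0.5824 0.314  0.0754] 0.27262382373157673 [-0.3231 -1.0116 -1.226 ]
```

View pics/s5.png

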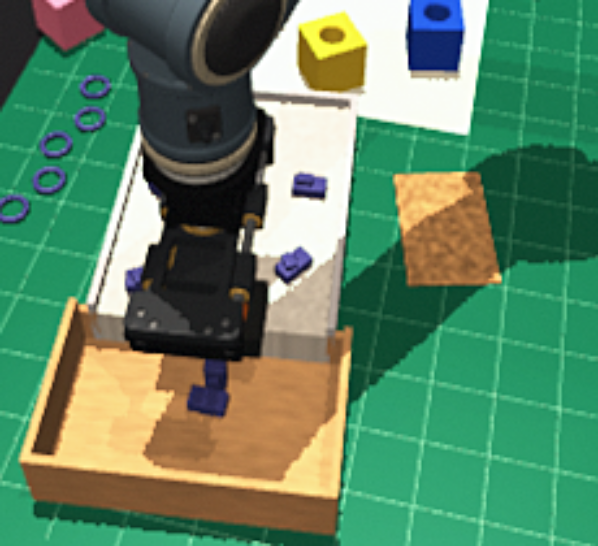

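Emit:
send_rows:
  targets:
    - [-1, 0, 0, -0.03, 0]
    - [-1, 0, 0, -0.05, 0]
    - [-1, 0.01, -0.04, -0.05, 0]
    - [-1, 0.02, -0.08, -0.05, 0]
    - [-1, 0.03, -0.12, -0.05, 0]
    - [-1, 0.04, -0.16, -0.05, 0]
    - [-1, 0.043, -0.19, -0.05, 0]
    - [-1, 0.043, -0.203, -0.05, 0]
    - [-1, 0.043, -0.203, -0.05, 0]
    - [-1, 0.043, -0.203, -0.05, 0]

```text
time: 11.0
position: [0.5627, 0.109, 0.1259]
tool_rot: [[-0.994, -0.114, 0.001], [-0.114, 0.994, 0.002], [-0.001, 0.002, -1.0]]
ft_force: [-0.3, 0.6, -2.1]
finger_gap: 0.273
```

Run:
```python
from h import *
s=env.get_state();print(s["time"],s["position"],s["finger_gap"],s["ft_force"])
print(rel(S(-.046,-.085),.076,96.25))
```

```text
11.0 [0.5627 0.109  0.1259] 0.27257540709487404 [-0.3114  0.5558 -2.1284]
(array([ 0.001 , -0.0019,  0.0499]), 'twist', np.float64(0.0048), 'az', np.float64(96.52))
```

Emit:
send_rows:
  targets:
    - [-1, 0.001, 0, 0.025, 0.004]
    - [-1, 0.001, 0, 0.045, 0.004]
    - [-1, 0.001, 0, 0.05, 0.004]
    - [-1, 0.001, 0.002, 0.05, 0.004]
    - [-1, 0.001, 0.016, 0.05, 0.004]
    - [-1, 0.001, 0.03, 0.05, 0.004]
    - [-1, 0.001, 0.044, 0.05, 0.004]
    - [-1, 0.001, 0.058, 0.05, 0.004]
    - [-1, 0.001, 0.072, 0.05, 0.004]
    - [-1, 0.001, 0.086, 0.05, 0.004]
    - [-1, 0.001, 0.1, 0.05, 0.004]
    - [-1, 0.001, 0.114, 0.05, 0.004]
    - [-1, 0.001, 0.128, 0.05, 0.004]
    - [-1, 0.001, 0.142, 0.05, 0.004]
    - [-1, 0.001, 0.156, 0.05, 0.004]
    - [-1, 0.001, 0.17, 0.05, 0.004]
    - [-1, 0.001, 0.184, 0.05, 0.004]
    - [-1, 0.001, 0.196, 0.05, 0.004]
    - [-1, 0.001, 0.203, 0.05, 0.004]
    - [-1, 0.001, 0.203, 0.05, 0.004]

```text
time: 13.0
position: [0.5382, 0.3106, 0.0757]
tool_rot: [[-0.994, -0.111, 0.0], [-0.111, 0.994, 0.001], [-0.0, 0.001, -1.0]]
ft_force: [0.0, -1.1, -0.9]
finger_gap: 0.272
```

Emit:
send_rows:
  targets:
    - [-1, 0, 0, -0.03, 0]
    - [-1, 0, 0, -0.05, 0]
    - [-1, -0.02, -0.04, -0.05, 0]
    - [-1, -0.04, -0.08, -0.05, 0]
    - [-1, -0.06, -0.12, -0.05, 0]
    - [-1, -0.08, -0.16, -0.05, 0]
    - [-1, -0.092, -0.19, -0.05, 0]
    - [-1, -0.092, -0.203, -0.05, 0]
    - [-1, -0.092, -0.203, -0.05, 0]
    - [-1, -0.092, -0.203, -0.05, 0]

```text
time: 14.0
position: [0.6512, 0.1187, 0.1257]
tool_rot: [[-0.994, -0.11, -0.001], [-0.11, 0.994, 0.001], [0.0, 0.001, -1.0]]
ft_force: [-0.5, 1.0, -1.8]
finger_gap: 0.274
```

Run:
```python
from h import *
s=env.get_state();print(s["time"],s["position"],s["finger_gap"],s["ft_force"])
print(rel(S(.046,-.085),.076,96.25))
```

```text
14.0 [0.6512 0.1187 0.1257] 0.27430346857150606 [-0.5291  0.9759 -1.801 ]
(array([-0.0021, -0.0019,  0.0497]), 'twist', np.float64(0.0015), 'az', np.float64(96.33))
```

Emit:
send_rows:
  targets:
    - [-1, -0.001, 0, 0.025, 0]
    - [-1, -0.001, 0, 0.045, 0]
    - [-1, -0.001, 0, 0.05, 0]
    - [-1, -0.001, 0.002, 0.05, 0]
    - [-1, -0.001, 0.016, 0.05, 0]
    - [-1, -0.001, 0.03, 0.05, 0]
    - [-1, -0.001, 0.044, 0.05, 0]
    - [-1, -0.001, 0.058, 0.05, 0]
    - [-1, -0.001, 0.072, 0.05, 0]
    - [-1, -0.001, 0.086, 0.05, 0]
    - [-1, -0.001, 0.1, 0.05, 0]
    - [-1, -0.001, 0.114, 0.05, 0]
    - [-1, -0.001, 0.128, 0.05, 0]
    - [-1, -0.001, 0.142, 0.05, 0]
    - [-1, -0.001, 0.156, 0.05, 0]
    - [-1, -0.001, 0.17, 0.05, 0]
    - [-1, -0.001, 0.184, 0.05, 0]
    - [-1, -0.001, 0.196, 0.05, 0]
    - [-1, -0.001, 0.203, 0.05, 0]
    - [-1, -0.001, 0.203, 0.05, 0]

```text
time: 16.0
position: [0.6305, 0.321, 0.0757]
tool_rot: [[-0.994, -0.111, -0.0], [-0.111, 0.994, 0.001], [0.0, 0.001, -1.0]]
ft_force: [-0.3, 0.3, -2.4]
finger_gap: 0.272
```

Emit:
send_rows:
  targets:
    - [-1, 0, 0, -0.03, 0]
    - [-1, 0, 0, -0.06, 0]
    - [-1, 0.02, -0.04, -0.06, 0]
    - [-1, 0.04, -0.08, -0.06, 0]
    - [-1, 0.06, -0.12, -0.06, 0]
    - [-1, 0.09, -0.15, -0.06, 0]
    - [-1, 0.12, -0.17, -0.06, 0]
    - [-1, 0.14, -0.17, -0.06, 0]
    - [-1, 0.15, -0.17, -0.06, 0]
    - [-1, 0.15, -0.17, -0.06, 0]

```text
time: 17.0
position: [0.4999, 0.1336, 0.1359]
tool_rot: [[-0.994, -0.109, 0.001], [-0.109, 0.994, -0.001], [-0.0, -0.001, -1.0]]
ft_force: [0.7, 0.1, -1.3]
finger_gap: 0.273
```

```bash
python3 - <<'E'
from h import *
s=env.get_state();print(s["time"],s["position"],s["joint_pos"],s["finger_gap"],s["ft_force"])
print(rel([.4172,.148],.12,6.1+8))
for n in("side","top"):
    c=cap(n)
    for b in blobs(c,"",8,((112,60,20),(140,255,220))):
        p=w(c,b[1],.012)[0][:2]-ORG;q=w(c,b[1],.052)[0][:2]-ORG
        print(n,b[0],b[1].round(),"tray:",[p@EX,p@U],"plate:",[q@EX,q@U]) if abs(p).max()<.4 else 0
    i=c["img"];cv2.imwrite(f"pics/{n}6.png",cv2.resize((i[190:,200:400] if n=="side" else i[140:300,130:330])[:,:,::-1],None,fx=2.8,fy=2.8))
E
cd pics; python3 -c "
import cv2,numpy as np
a=cv2.imread('side6.png');b=cv2.imread('top6.png');h=min(len(a),len(b));b2=cv2.resize(b,(240,192));a=cv2.resize(a,None,fx=.95,fy=.95);o=np.zeros((len(a),a.shape[1]+240,3),np.uint8);o[:,:a.shape[1]]=a;o[:192,a.shape[1]:]=b2;cv2.imwrite('m6.png',o)"
```

```text
17.0 [0.4999 0.1336 0.1359] [ 0.4196  0.4972 -0.9868  1.9562  0.5089  0.9596  0.864 ] 0.27265306729081756 [ 0.6776  0.1012 -1.2844]
(array([0.0807, 0.0234, 0.0158]), 'twist', np.float64(1.4343), 'az', np.float64(96.28))
side 303.5 [285. 341.] tray: [np.float64(-0.013121612760302107), np.float64(0.15817466970829042)] plate: [np.float64(-0.018145544808865148), np.float64(0.1789823156326007)]
side 298.5 [368. 205.] tray: [np.float64(-0.17229639581684042), np.float64(-0.255938774304834)] plate: [np.float64(-0.16922040390211981), np.float64(-0.2140581459377684)]
side 106.0 [252. 346.] tray: [np.float64(0.04845064561896827), np.float64(0.1755621982870382)] plate: [np.float64(0.04029348730464314), np.float64(0.19548504539653078)]
side 103.5 [306. 353.] tray: [np.float64(-0.05996659136559713), np.float64(0.17863805160393872)] plate: [np.float64(-0.06260672393613752), np.float64(0.19840437782795758)]
side 103.0 [241. 331.] tray: [np.float64(0.07816013395532115), np.float64(0.14700785465620678)] plate: [np.float64(0.06849114950942191), np.float64(0.16838374607202686)]
side 92.5 [204. 270.] tra
[... 803 characters left out ...]
64(-0.11235148088148855)]
top 95.0 [186. 203.] tray: [np.float64(-0.014230049782210055), np.float64(0.164401775482717)] plate: [np.float64(-0.022562724051182308), np.float64(0.1512524800509159)]
top 30.0 [182. 183.] tray: [np.float64(0.04718332032661065), np.float64(0.17962286698831054)] plate: [np.float64(0.036695968336698054), np.float64(0.16593954213103765)]
top 28.5 [180. 219.] tray: [np.float64(-0.06005598227554163), np.float64(0.1806212184502822)] plate: [np.float64(-0.06678086144045517), np.float64(0.16690286660053252)]
top 25.0 [192. 173.] tray: [np.float64(0.07718904716931338), np.float64(0.14970355071749436)] plate: [np.float64(0.06564894931943491), np.float64(0.13706994001986253)]
```

View pics/m6.png

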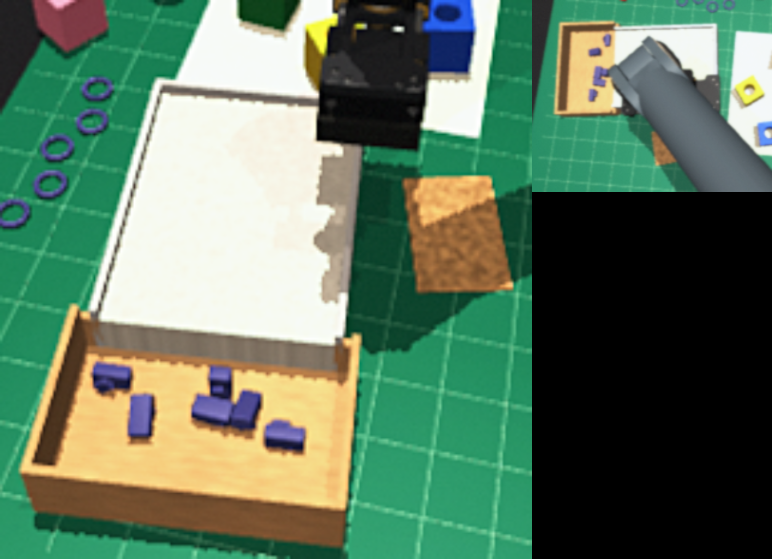

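All six chips are in the tray, around (100-305, 375-435) in the crop, and the plate is clear. Next the scraper goes back on its pad.

Emit:
send_rows:
  targets:
    - [-1, 0.008, 0.002, 0, 0.13]
    - [-1, 0.016, 0.004, 0, 0.26]
    - [-1, 0.024, 0.007, 0, 0.39]
    - [-1, 0.032, 0.01, 0, 0.52]
    - [-1, 0.04, 0.012, 0, 0.65]
    - [-1, 0.048, 0.014, 0, 0.78]
    - [-1, 0.056, 0.016, 0, 0.91]
    - [-1, 0.064, 0.018, 0, 1.04]
    - [-1, 0.072, 0.021, 0, 1.17]
    - [-1, 0.078, 0.023, 0, 1.3]
    - [-1, 0.081, 0.0235, 0, 1.43]
    - [-1, 0.081, 0.0235, 0.03, 1.434]
    - [-1, 0.081, 0.0235, 0.06, 1.434]
    - [-1, 0.081, 0.0235, 0.06, 1.434]

```text
time: 18.5
position: [0.4159, 0.1485, 0.073]
tool_rot: [[-0.245, 0.969, -0.006], [0.969, 0.245, -0.001], [0.0, -0.006, -1.0]]
ft_force: [-0.1, -0.3, -1.5]
finger_gap: 0.274
```

Run:
```python
from h import *
s=env.get_state();print(s["time"],s["position"],s["tool_rot"],s["ft_force"]);print(rel([.4172,.148],.034,14.2))
```

```text
18.5 [0.4159 0.1485 0.073 ] [[-0.2453  0.9694 -0.0061]
 [ 0.9695  0.2453 -0.0012]
 [ 0.0004 -0.0062 -1.    ]] [-0.1376 -0.2602 -1.4658]
(array([-0.0008,  0.0014,  0.039 ]), 'twist', np.float64(-0.0), 'az', np.float64(14.2))
```

Emit:
send_rows:
  targets:
    - [-1, 0, 0.001, 0.02, 0]
    - [-1, 0, 0.001, 0.033, 0]
    - [-1, 0, 0.001, 0.038, 0]
    - [-1, 0, 0.001, 0.0395, 0]
    - [-1, 0, 0.001, 0.04, 0]
    - [-1, 0, 0.001, 0.04, 0]
    - [0.1, 0, 0.001, 0.04, 0]
    - [0.1, 0, 0.001, 0.04, 0]
    - [0.1, 0, 0.001, 0.04, 0]
    - [0.1, 0, 0.001, 0.04, 0]
    - [0.1, 0, 0.001, 0.02, 0]
    - [0.1, 0, 0.001, -0.01, 0]
    - [0.1, 0, 0.001, -0.05, 0]
    - [0.1, 0, 0.001, -0.09, 0]
    - [0.1, 0, 0.001, -0.13, 0]
    - [0.1, 0, 0.001, -0.17, 0]
    - [0.1, 0, 0.001, -0.2, 0]
    - [0.1, 0, 0.001, -0.2, 0]

```text
time: 20.3
position: [0.4206, 0.15, 0.2797]
tool_rot: [[-0.243, 0.97, 0.009], [0.97, 0.243, 0.001], [-0.001, 0.009, -1.0]]
ft_force: [-0.3, 0.1, -0.7]
finger_gap: 0.549
```

Run:
```python
from h import *
s=env.get_state();print(s["time"],s["position"],s["finger_gap"],s["joint_pos"]);print(rel([.46,-.02],.285,-90))
c=cap("side");
for b in blobs(c,"",20,((8,200,100),(22,255,255))):
    if abs(b[1]-[375,266]).max()<40: print(b[0],b[1],w(c,b[1],.055))
```

```text
20.3 [0.4206 0.15   0.2797] 0.5487640846726709 [ 0.3018  0.0868 -0.7747  1.9391  0.0701  1.1328 -0.2547]
(array([-0.1744, -0.0031, -0.0051]), 'twist', np.float64(1.8164), 'az', np.float64(14.07))
308.5 [373.1086 263.2744] [[0.4186 0.1508 0.055 ]]
```

Emit:
send_rows:
  targets:
    - [1, -0.01, 0, -0.01, 0.14]
    - [1, -0.025, 0, -0.02, 0.28]
    - [1, -0.04, 0, -0.02, 0.42]
    - [1, -0.055, 0, -0.02, 0.56]
    - [1, -0.07, 0, -0.02, 0.7]
    - [1, -0.085, 0, -0.02, 0.84]
    - [1, -0.1, 0, -0.02, 0.98]
    - [1, -0.12, 0, -0.02, 1.12]
    - [1, -0.135, 0, -0.02, 1.26]
    - [1, -0.15, 0, -0.02, 1.4]
    - [1, -0.165, 0, -0.02, 1.54]
    - [1, -0.175, 0, -0.02, 1.68]
    - [1, -0.175, 0, -0.02, 1.816]
    - [1, -0.175, 0, -0.02, 1.816]
    - [1, -0.175, 0, -0.02, 1.816]

```text
time: 21.85
position: [0.4604, -0.0207, 0.2945]
tool_rot: [[1.0, 0.004, -0.002], [0.004, -1.0, 0.0], [-0.002, -0.0, -1.0]]
ft_force: [0.8, 0.1, 0.4]
finger_gap: 1.003
```

Run:
```python
from h import *
s=env.get_state();print(s["time"],s["position"],s["joint_pos"])
c=cap("wrist","w7")
```

```text
21.85 [ 0.4604 -0.0207  0.2945] [ 0.4344  0.0839 -0.5081  1.8939  0.0437  1.1768 -1.6555]
```

View pics/w7.png

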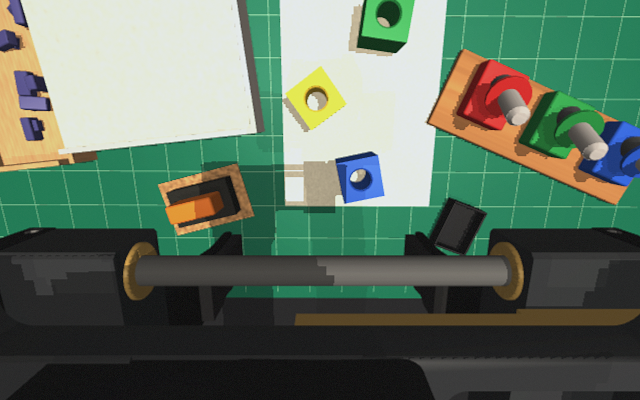

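```bash
cat >> h.py <<'E'
def tubes(c,z=.06):
    for col,rng in dict(green=((50,150,105),(72,255,255)),blue=((105,120,150),(118,255,255))).items():
        for b in blobs(c,"",300,rng)[:4]:
            h=cv2.convexHull(b[2]);q=w(c,h[:,0],z)[:,:2];r=cv2.minAreaRect(np.float32(q*1000))
            e=cv2.boxPoints(r);d=e[1]-e[0]
            print(col,b[0],b[1].round(),"centre",np.array(r[0])/1000,"size",np.array(r[1]).round(1),"faceaz",round(np.degrees(np.arctan2(d[1],d[0]))%90,1))
E
python3 - <<'E'
from h import *
c=cap("wrist");tubes(c)
for p in ((385,20),(400,30),(358,160),(375,160)):print(p,c["hsv"][p[1],p[0]])
print(rel([.44,-.29],.285,-90))
E
```

```text
green 1001.5 [574. 113.] centre [ 0.5305 -0.3198] size [74.5 46.3] faceaz 67.9
green 613.5 [388.  14.] centre [ 0.6446 -0.0918] size [27.8 30.1] faceaz 0.3
green 344.0 [549. 144.] centre [ 0.5043 -0.2981] size [55.1 23.9] faceaz 61.9
blue 1386.0 [363. 179.] centre [ 0.4594 -0.0672] size [51.8 50.2] faceaz 11.9
blue 345.0 [624. 133.] centre [ 0.5188 -0.3812] size [23.8 37.6] faceaz 20.4
(385, 20) [ 21  56 190]
(400, 30) [ 66 144 204]
(358, 160) [111 166 226]
(375, 160) [111 163 228]
(array([-0.0216,  0.2692,  0.01  ]), 'twist', np.float64(0.0035), 'az', np.float64(-89.8))
```

Emit:
send_rows:
  targets:
    - [1, 0, 0.03, 0, 0]
    - [1, -0.005, 0.06, 0, 0]
    - [1, -0.008, 0.09, 0, 0]
    - [1, -0.01, 0.12, 0, 0]
    - [1, -0.013, 0.15, 0, 0]
    - [1, -0.015, 0.18, 0, 0]
    - [1, -0.017, 0.21, 0, 0]
    - [1, -0.02, 0.24, 0, 0]
    - [1, -0.02, 0.27, 0, 0]
    - [1, -0.02, 0.27, 0, 0]
    - [1, -0.02, 0.27, 0, 0]

```text
time: 23.05
position: [0.4411, -0.2909, 0.2951]
tool_rot: [[1.0, 0.001, -0.0], [0.001, -1.0, 0.001], [-0.0, -0.001, -1.0]]
ft_force: [0.1, -0.2, -1.0]
finger_gap: 1.0
```

Run:
```python
from h import *
s=env.get_state();print(s["time"],s["position"],s["joint_pos"])
c=cap("wrist");i=c["img"][30:230,180:490][:,:,::-1];cv2.imwrite("pics/w8.png",cv2.resize(i,None,fx=2.5,fy=2.5,interpolation=cv2.INTER_CUBIC))
np.savez("w8.npz",**{k:c[k] for k in("img","T","f","cx","cy","hsv")})
```

```text
23.05 [ 0.4411 -0.2909  0.2951] [ 0.7436  0.1856 -0.2787  1.7694  0.0539  1.195  -1.1202]
```

View pics/w8.png

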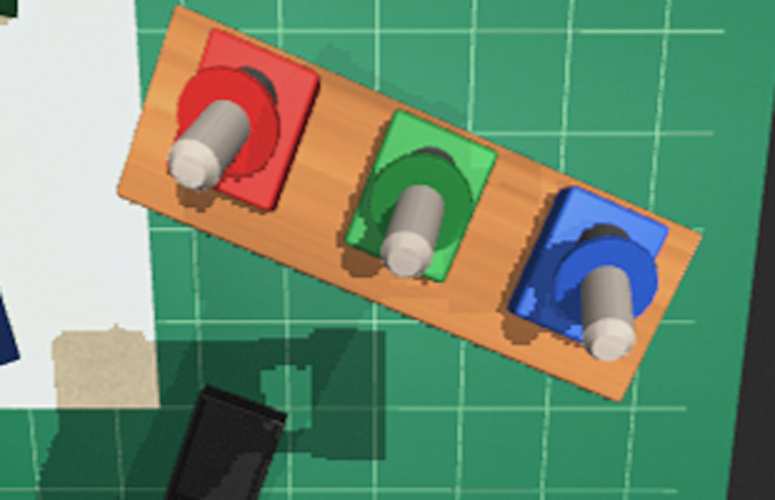

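```bash
cat > m.py <<'E'
from h import *
c=dict(np.load("w8.npz"))
K=lambda P:np.array(P)/2.5+[180,30]
az=lambda a,b:np.degrees(np.arctan2(*(b-a)[[1,0]]))
r=w(c,K([(178,6),(702,237),(622,400),(118,192)]),.012)[:,:2]
print("rack",r.mean(0),az(r[1],r[0]),az(r[2],r[3]),az(r[3],r[0]),az(r[2],r[1]),np.linalg.norm(np.diff(r,axis=0),axis=1))
# tip discs: bright unsaturated
m=cv2.inRange(c["hsv"],(0,0,175),(180,60,255));n,l,st,ce=cv2.connectedComponentsWithStats(m)
for i in range(1,n):
    if 40<st[i,4]<2000 and 240<ce[i][0]<460 and 60<ce[i][1]<200:print("bright",st[i],ce[i])
t=w(c,K([(194,167),(406,257),(608,340)]),.1143)[:,:2];print("tips",t,np.linalg.norm(np.diff(t,axis=0),axis=1),az(t[2],t[0]))
y=r.mean(0);a=np.radians(az(t[2],t[0]));ry=np.array([np.cos(a),np.sin(a)]);rx=np.array([ry[1],-ry[0]]);print("rx",rx,"seats",t+.025*rx,"rack-local tips",[( (p-y)@rx,(p-y)@ry) for p in t])
E
python3 m.py
```

```text
rack [ 0.5176 -0.3192] 67.81931774354906 67.94723277879673 -22.210853803563552 -21.715286234322775 [0.298  0.0963 0.2989]
bright [248  70  28  35 391] [259.6701  89.1969]
bright [336 115  17  25 237] [342.9916 129.9283]
bright [417 138  17  36 331] [425.6405 159.577 ]
tips [[ 0.5339 -0.2235]
 [ 0.4983 -0.3103]
 [ 0.4638 -0.3973]] [0.0938 0.0936] 68.02652159057996
rx [ 0.9274 -0.3742] seats [[ 0.5571 -0.2329]
 [ 0.5215 -0.3197]
 [ 0.487  -0.4067]] rack-local tips [(np.float64(-0.02068044787744551), np.float64(0.09486369541429718)), (np.float64(-0.02120970660034589), np.float64(0.0010815657447455498)), (np.float64(-0.020680447877445517), np.float64(-0.09251080569432141))]
```

Emit:
send_rows:
  targets:
    - [1, 0.002, -0.03, 0, -0.05]
    - [1, 0.004, -0.06, 0, -0.1]
    - [1, 0.006, -0.09, 0, -0.15]
    - [1, 0.008, -0.12, 0.01, -0.2]
    - [1, 0.01, -0.15, 0.03, -0.208]
    - [1, 0.013, -0.18, 0.06, -0.208]
    - [1, 0.016, -0.21, 0.09, -0.208]
    - [1, 0.018, -0.224, 0.12, -0.208]
    - [1, 0.018, -0.224, 0.15, -0.208]
    - [1, 0.018, -0.224, 0.17, -0.208]
    - [1, 0.018, -0.224, 0.17, -0.208]
    - [1, 0.018, -0.224, 0.17, -0.208]

```text
time: 24.3
position: [0.4592, -0.0653, 0.1262]
tool_rot: [[0.978, 0.211, 0.001], [0.211, -0.978, 0.0], [0.001, -0.0, -1.0]]
ft_force: [0.0, -0.2, 0.4]
finger_gap: 1.001
```

Run:
```python
from h import *
c=cap("top");tubes(c);c=cap("side");tubes(c)
print(rel([.4594,-.0672],.016,-78.1),env.get_state()["time"])
```

```text
green 480.0 [529. 308.] centre [ 0.3489 -0.6099] size [118.   30.9] faceaz 8.7
green 478.5 [586. 304.] centre [ 0.3713 -0.7604] size [118.5  31. ] faceaz 8.4
blue 1357.0 [546. 187.] centre [ 0.6851 -0.6705] size [ 98.7 119.1] faceaz 34.7
blue 484.0 [567. 305.] centre [ 0.3646 -0.7101] size [118.9  31.2] faceaz 8.7
blue 333.5 [329.  74.] centre [ 0.6884 -0.7005] size [ 99.3 115.2] faceaz 34.8
(array([-0.0011,  0.0007,  0.111 ]), 'twist', np.float64(0.0026), 'az', np.float64(-77.95)) 24.4
```

Emit:
send_rows:
  targets:
    - [1, -0.001, 0.001, 0.03, 0]
    - [1, -0.001, 0.001, 0.06, 0]
    - [1, -0.001, 0.001, 0.085, 0]
    - [1, -0.001, 0.001, 0.1, 0]
    - [1, -0.001, 0.001, 0.108, 0]
    - [1, -0.001, 0.001, 0.111, 0]
    - [1, -0.001, 0.001, 0.111, 0]
    - [-1, -0.001, 0.001, 0.111, 0]
    - [-1, -0.001, 0.001, 0.111, 0]
    - [-1, -0.001, 0.001, 0.111, 0]
    - [-1, -0.001, 0.001, 0.111, 0]
    - [-1, -0.001, 0.001, 0.111, 0]
  force: 8

```text
time: 25.6
position: [0.4583, -0.0683, 0.0147]
tool_rot: [[0.978, 0.207, 0.0], [0.207, -0.978, -0.0], [0.0, 0.0, -1.0]]
ft_force: [0.3, -1.0, 0.1]
finger_gap: 0.631
```

Emit:
send_rows:
  targets:
    - [-1, 0, 0, 0, 0]
    - [-1, 0, 0, 0, 0]
    - [-1, 0, 0, 0, 0]

```text
time: 25.9
position: [0.4583, -0.0682, 0.0147]
tool_rot: [[0.978, 0.207, 0.0], [0.207, -0.978, -0.0], [0.0, 0.0, -1.0]]
ft_force: [-0.4, -0.6, 3.0]
finger_gap: 0.599
```

Emit:
send_rows:
  targets:
    - [-1, 0, 0, -0.02, 0]
    - [-1, 0, 0, -0.05, 0]
    - [-1, 0, 0, -0.08, 0]
    - [-1, 0, 0, -0.11, 0]
    - [-1, 0, 0, -0.14, 0]
    - [-1, 0, 0, -0.16, 0]
    - [-1, -0.006, 0.03, -0.16, 0.06]
    - [-1, -0.012, 0.06, -0.16, 0.12]
    - [-1, -0.018, 0.09, -0.16, 0.18]
    - [-1, -0.024, 0.12, -0.16, 0.24]
    - [-1, -0.03, 0.15, -0.16, 0.3]
    - [-1, -0.036, 0.18, -0.16, 0.36]
    - [-1, -0.042, 0.21, -0.16, 0.42]
    - [-1, -0.048, 0.24, -0.16, 0.48]
    - [-1, -0.052, 0.27, -0.16, 0.54]
    - [-1, -0.057, 0.3, -0.16, 0.593]
    - [-1, -0.062, 0.325, -0.16, 0.593]
    - [-1, -0.062, 0.325, -0.16, 0.593]
    - [-1, -0.062, 0.325, -0.16, 0.593]
    - [-1, -0.062, 0.325, -0.16, 0.593]

```text
time: 27.9
position: [0.4652, -0.398, 0.1742]
tool_rot: [[0.927, -0.374, -0.0], [-0.374, -0.927, 0.001], [-0.001, -0.001, -1.0]]
ft_force: [-0.3, 0.4, -1.5]
finger_gap: 0.594
```

```bash
cat > plan.py <<'E'
import sys
from h import *
RX=np.array([.9269,-.3754]);A=np.array([-.5,.866])
def plan(tip,h,off):
    """tip xy, h=grasp height above tube bottom, off=tube centre minus TCP along rx"""
    print("hover",rel(tip+(.003-off)*RX,.135+h-.019,-112.05))
    for s,th in((46,0),(43,8),(40,16),(36,24),(30,30),(20,30),(10,30),(0,30),(-2,30)):
        b=np.array([.025,.071])+s*1e-3*A   # (rx rel tip, z)
        t=np.radians(th);g=b+h*np.array([-np.sin(t),np.cos(t)])
        xy=tip+(g[0]-off)*RX
        print(s,th,rel(xy,g[1]-.019)[0])
E
python3 - <<'E'
from plan import *
s=env.get_state();print(s["time"],s["position"],s["finger_gap"],s["ft_force"])
plan(np.array([.4633,-.398]),.0337,.0013)
c=cap("side","s9");i=c["img"][60:220,240:480];cv2.imwrite("pics/s9.png",cv2.resize(i[:,:,::-1],None,fx=3,fy=3))
E
```

```text
27.9 [ 0.4652 -0.398   0.1742] 0.5943260831438231 [-0.312   0.4447 -1.4643]
hover (array([-0.0001,  0.0007,  0.0245]), 'twist', np.float64(0.0015), 'az', np.float64(-111.96))
46 0 [-0.001   0.0008  0.0487]
43 8 [-0.0042  0.0008  0.0516]
40 16 [-0.0073  0.0008  0.0552]
36 24 [-0.0097  0.0008  0.0602]
30 30 [-0.0099  0.0008  0.067 ]
20 30 [-0.0049  0.0008  0.0757]
10 30 [0.0001 0.0008 0.0844]
0 30 [0.0051 0.0008 0.093 ]
-2 30 [0.0061 0.0008 0.0947]
```

View pics/s9.png

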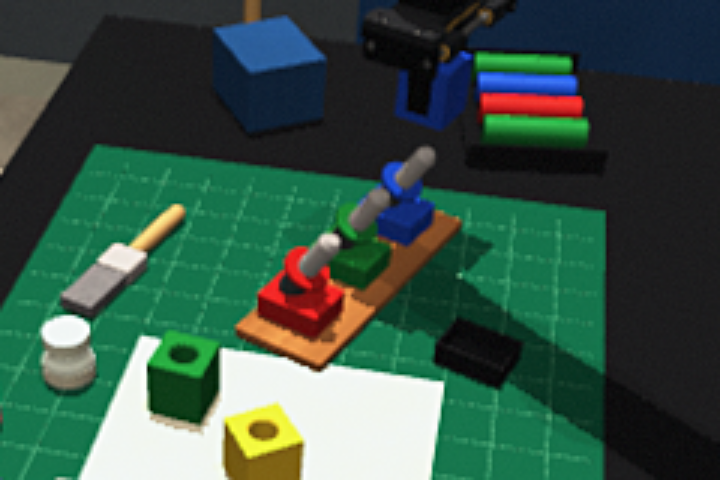

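Emit:
send_rows:
  targets:
    - [-1, -0.001, 0.001, 0.02, 0]
    - [-1, -0.001, 0.001, 0.035, 0]
    - [-1, -0.001, 0.001, 0.042, 0]
    - [-1, -0.001, 0.001, 0.046, 0]
    - [-1, -0.001, 0.001, 0.0485, 0]
    - [-1, -0.001, 0.001, 0.0485, 0]

```text
time: 28.55
position: [0.4639, -0.3995, 0.1261]
tool_rot: [[0.927, -0.375, 0.0], [-0.375, -0.927, -0.0], [0.0, 0.0, -1.0]]
ft_force: [-0.4, -0.1, -1.3]
finger_gap: 0.599
```

Emit:
send_rows:
  targets:
    - [-1, -0.0015, 0, 0.0015, 0]
    - [-1, -0.003, 0, 0.003, 0]
    - [-1, -0.0045, 0, 0.0045, 0]
    - [-1, -0.006, 0, 0.0065, 0]
    - [-1, -0.0075, 0, 0.009, 0]
    - [-1, -0.009, 0, 0.0115, 0]
    - [-1, -0.009, 0, 0.0145, 0]
    - [-1, -0.009, 0, 0.018, 0]
    - [-1, -0.0065, 0, 0.0225, 0]
    - [-1, -0.004, 0, 0.027, 0]
    - [-1, -0.004, 0, 0.027, 0]

```text
time: 29.65
position: [0.4595, -0.3976, 0.0975]
tool_rot: [[0.927, -0.375, -0.002], [-0.375, -0.927, 0.001], [-0.002, -0.001, -1.0]]
ft_force: [1.8, -0.9, -2.9]
finger_gap: 0.597
```

Run:
```python
from plan import *
s=env.get_state();print(s["time"],s["position"],s["finger_gap"],s["ft_force"])
plan(np.array([.4633,-.398]),.0337,.0013)
c=cap("side","s10");i=c["img"][60:160,320:480];cv2.imwrite("pics/s10.png",cv2.resize(i[:,:,::-1],None,fx=4,fy=4,interpolation=cv2.INTER_CUBIC))
```

```text
29.65 [ 0.4595 -0.3976  0.0975] 0.5973043303838755 [ 1.838  -0.8862 -2.8777]
hover (array([ 0.0053, -0.0011, -0.0522]), 'twist', np.float64(0.0009), 'az', np.float64(-112.0))
46 0 [ 0.0043 -0.0011 -0.028 ]
43 8 [ 0.0012 -0.0011 -0.0251]
40 16 [-0.0019 -0.0011 -0.0215]
36 24 [-0.0043 -0.0011 -0.0164]
30 30 [-0.0045 -0.0011 -0.0096]
20 30 [ 0.0006 -0.0011 -0.001 ]
10 30 [ 0.0056 -0.0011  0.0077]
0 30 [ 0.0106 -0.001   0.0163]
-2 30 [ 0.0116 -0.001   0.018 ]
```

View pics/s10.png

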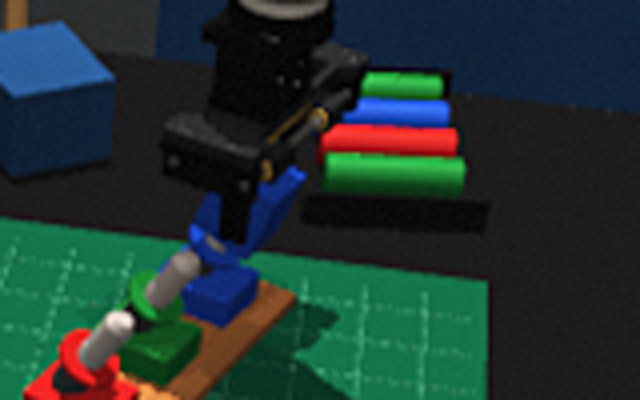

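Emit:
send_rows:
  targets:
    - [-1, 0.002, 0, 0.003, 0]
    - [-1, 0.004, 0, 0.006, 0]
    - [-1, 0.006, 0, 0.009, 0]
    - [-1, 0.008, 0, 0.012, 0]
    - [-1, 0.01, 0, 0.015, 0]
    - [-1, 0.011, 0, 0.0165, 0]
    - [-1, 0.012, 0, 0.0185, 0]
    - [-1, 0.013, 0, 0.0205, 0]
    - [-1, 0.014, 0, 0.0222, 0]
    - [-1, 0.014, 0, 0.0222, 0]
    - [-1, 0.014, 0, 0.0222, 0]
  force: 15

```text
time: 30.8
position: [0.4682, -0.4011, 0.0763]
tool_rot: [[0.927, -0.375, -0.01], [-0.375, -0.927, 0.005], [-0.011, -0.001, -1.0]]
ft_force: [-8.2, 4.4, 9.7]
finger_gap: 0.595
```

Run:
```python
from plan import *
s=env.get_state();print(s["time"],s["position"],s["finger_gap"],s["ft_force"])
plan(np.array([.4633,-.398]),.0337,.0013)
```

```text
30.8 [ 0.4682 -0.4011  0.0763] 0.5954952774836918 [-8.1829  4.4196  9.6829]
hover (array([-0.0049, -0.0011, -0.0734]), 'twist', np.float64(0.0001), 'az', np.float64(-112.05))
46 0 [-0.0056 -0.0011 -0.0492]
43 8 [-0.0088 -0.0011 -0.0462]
40 16 [-0.0118 -0.0011 -0.0426]
36 24 [-0.0142 -0.0011 -0.0375]
30 30 [-0.0142 -0.0011 -0.0307]
20 30 [-0.0091 -0.0011 -0.0221]
10 30 [-0.004  -0.0011 -0.0135]
0 30 [ 0.0011 -0.0011 -0.0049]
-2 30 [ 0.0021 -0.0011 -0.0032]
```

Emit:
send_rows:
  targets:
    - [-1, -0.003, 0, -0.004, 0]
    - [0.6, -0.003, 0, -0.004, 0]
    - [0.6, -0.003, 0, -0.004, 0]
    - [0.6, -0.003, 0, -0.004, 0]
    - [0.6, -0.003, 0, -0.004, 0]
    - [0.6, -0.003, 0, -0.02, 0]
    - [0.6, -0.003, 0, -0.05, 0]
    - [0.6, -0.003, 0, -0.09, 0]
    - [0.6, -0.003, 0, -0.13, 0]
    - [1, -0.003, 0, -0.17, 0]
    - [1, -0.003, -0.02, -0.21, 0]
    - [1, -0.003, -0.05, -0.22, 0]
    - [1, -0.003, -0.08, -0.22, 0]
    - [1, -0.003, -0.1, -0.22, 0]
    - [1, -0.003, -0.1, -0.22, 0]

```text
time: 32.3
position: [0.5095, -0.3056, 0.2973]
tool_rot: [[0.93, -0.369, 0.001], [-0.369, -0.93, 0.001], [0.001, -0.002, -1.0]]
ft_force: [-0.2, 0.0, -0.2]
finger_gap: 0.997
```

Run:
```python
from plan import *
s=env.get_state();print(s["time"],s["position"],s["finger_gap"],s["ft_force"])
c=cap("wrist");i=c["img"][20:230,180:560][:,:,::-1];cv2.imwrite("pics/w11.png",cv2.resize(i,None,fx=2.1,fy=2.1,interpolation=cv2.INTER_CUBIC))
np.savez("w11.npz",**{k:c[k] for k in("img","T","f","cx","cy","hsv")})
# predicted top-face corners of a seated blue tube
seat=np.r_[np.array([.4633,-.398])+.025*RX,.071];a=np.r_[-.5*RX,.866];b=np.r_[.866*RX,.5];y=np.r_[.3754,.9269,0]
print((px(c,[seat+.06*a+i*.026*b+j*.026*y for i,j in((1,1),(1,-1),(-1,-1),(-1,1))])-[180,20])*2.1)
```

```text
32.3 [ 0.5095 -0.3056  0.2973] 0.996917193058953 [-0.182   0.0211 -0.1563]
[[460.5616 339.7836]
 [567.4897 340.6254]
 [540.3856 414.3975]
 [444.0761 413.6414]]
```

View pics/w11.png

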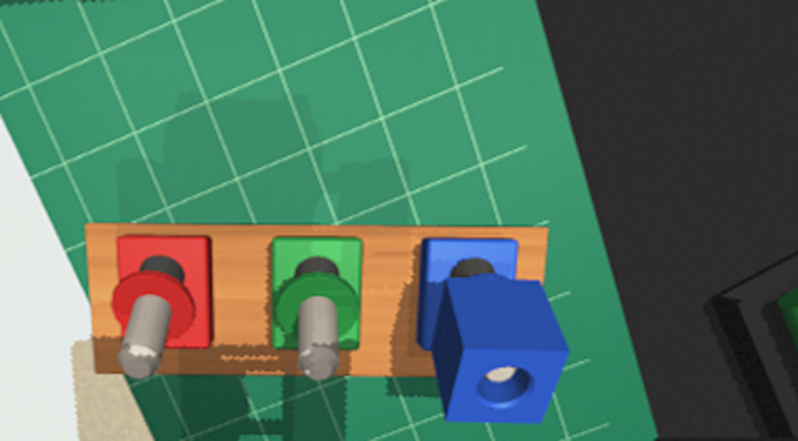

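Run:
```python
from plan import *
c=dict(np.load("w11.npz"))
rc=np.array([.5176,-.3192]);ry=np.array([.3754,.9269])
for n,y in(("red",.095),("green",0),("blue",-.095)):
    p=rc-.0209*RX+y*ry;print(n,"tip",(px(c,np.r_[p,.1143])[0]-[180,20])*2.1)
r=[rc+i*.05*RX+j*.15*ry for i,j in((1,1),(1,-1),(-1,1))];print("rack corners",(px(c,[np.r_[p,.012] for p in r])-[180,20])*2.1)
```

```text
red tip [138.7756 363.3688]
green tip [320.1769 364.7955]
blue tip [501.5594 366.2221]
rack corners [[ 84.8793 221.8288]
 [550.1663 225.507 ]
 [ 95.2136 373.049 ]]
```

Run:
```python
from plan import *
print(rel(np.array([.4633,-.398])-.005*RX,.145,-112.05))
c=dict(np.load("w11.npz"))
m=cv2.inRange(c["hsv"],(105,120,40),(118,255,255));n,l,st,ce=cv2.connectedComponentsWithStats(m)
for p in((480,385),(500,310),(455,330),(500,380)):
    q=(np.array(p)/2.1+[180,20]).astype(int);print(p,c["hsv"][q[1],q[0]])
```

```text
(array([-0.0134,  0.1001,  0.152 ]), 'twist', np.float64(0.0038), 'az', np.float64(-111.83))
(480, 385) [111 191 147]
(500, 310) [111 192 167]
(455, 330) [111 174  76]
(500, 380) [ 17  37 213]
```

Emit:
send_rows:
  targets:
    - [-0.2, -0.003, 0.03, 0, 0.004]
    - [-0.2, -0.006, 0.06, 0.02, 0.004]
    - [-0.2, -0.01, 0.09, 0.05, 0.004]
    - [-0.2, -0.0135, 0.1, 0.08, 0.004]
    - [-0.2, -0.0135, 0.1, 0.11, 0.004]
    - [-0.2, -0.0135, 0.1, 0.14, 0.004]
    - [-0.2, -0.0135, 0.1, 0.152, 0.004]
    - [-0.2, -0.0135, 0.1, 0.152, 0.004]
    - [-0.2, -0.0135, 0.1, 0.152, 0.004]

```text
time: 33.25
position: [0.4581, -0.3982, 0.1459]
tool_rot: [[0.925, -0.379, 0.001], [-0.379, -0.925, -0.001], [0.002, 0.001, -1.0]]
ft_force: [0.6, -0.2, 0.6]
finger_gap: 0.413
```

Emit:
send_rows:
  targets:
    - [-0.2, 0, 0, 0.003, 0]
    - [-0.2, 0, 0, 0.006, 0]
    - [-0.2, 0, 0, 0.009, 0]
    - [-0.2, 0, 0, 0.012, 0]
    - [-0.2, 0, 0, 0.014, 0]
    - [-0.2, 0, 0, 0.014, 0]

```text
time: 33.85
position: [0.4577, -0.3971, 0.1307]
tool_rot: [[0.926, -0.378, -0.0], [-0.378, -0.926, 0.0], [-0.0, -0.0, -1.0]]
ft_force: [0.0, -0.3, 0.3]
finger_gap: 0.4
```

Emit:
send_rows:
  targets:
    - [-0.2, 0, 0, 0.0015, 0]
    - [-0.2, 0, 0, 0.003, 0]
    - [-0.2, 0, 0, 0.0045, 0]
    - [-0.2, 0, 0, 0.0045, 0]

```text
time: 34.25
position: [0.458, -0.3973, 0.1296]
tool_rot: [[0.926, -0.379, 0.001], [-0.379, -0.926, -0.001], [0.001, 0.001, -1.0]]
ft_force: [-5.3, 3.7, 17.3]
finger_gap: 0.404
```

Emit:
send_rows:
  targets:
    - [-0.2, 0, 0, -0.02, 0]
    - [-0.2, 0, 0, -0.06, 0]
    - [1, 0, 0, -0.1, 0]
    - [1, 0, 0, -0.14, 0]
    - [1, -0.004, -0.03, -0.16, -0.05]
    - [1, -0.008, -0.07, -0.16, -0.1]
    - [1, -0.012, -0.11, -0.16, -0.15]
    - [1, -0.016, -0.15, -0.16, -0.2]
    - [1, -0.02, -0.19, -0.16, -0.25]
    - [1, -0.025, -0.23, -0.16, -0.3]
    - [1, -0.03, -0.27, -0.16, -0.35]
    - [1, -0.037, -0.306, -0.16, -0.387]
    - [1, -0.037, -0.306, -0.16, -0.387]
    - [1, -0.037, -0.306, -0.16, -0.387]

```text
time: 35.65
position: [0.5393, -0.0991, 0.2864]
tool_rot: [[1.0, 0.001, 0.0], [0.001, -1.0, -0.0], [0.0, 0.0, -1.0]]
ft_force: [0.2, -0.9, -0.2]
finger_gap: 1.0
```

Run:
```python
from h import *
s=env.get_state();print(s["time"],s["position"],s["ft_force"])
c=cap("wrist","w12");tubes(c)
```

```text
35.65 [ 0.5393 -0.0991  0.2864] [ 0.1942 -0.8632 -0.1784]
green 911.0 [504. 179.] centre [ 0.5321 -0.3207] size [70.  51.1] faceaz 68.1
blue 466.0 [568. 198.] centre [ 0.5032 -0.421 ] size [98.5 29.2] faceaz 60.7
```

View pics/w12.png

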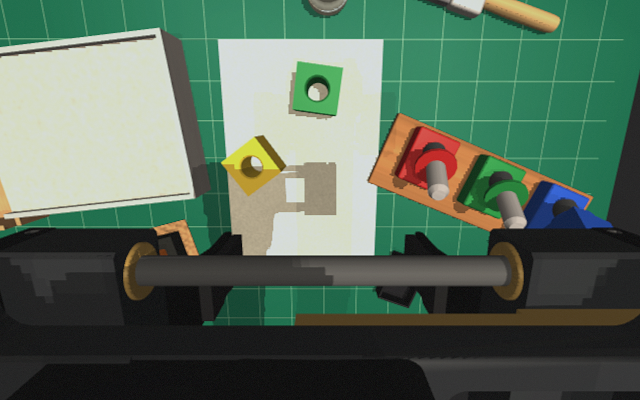

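Run:
```python
from h import *
c=cap("wrist")
print([c["hsv"][v,u].tolist() for u,v in((300,75),(330,105),(380,25),(335,72),(294,100))])
m=cv2.inRange(c["hsv"][40:140,260:370],(58,100,120),(72,255,255))
k=max(cv2.findContours(m,0,1)[0],key=cv2.contourArea)[:,0]+[260,40];print(len(k))
r=cv2.minAreaRect(np.float32(w(c,k,.06)[:,:2]*1000));print("mask",cv2.contourArea(np.int32(k)),r)
q=w(c,[(297,62),(343,67),(337,116),(291,111)],.06);print("corners",q.mean(0),np.diff(q,axis=0))
p=np.array(r[0])/1000;a=r[2]%90;print(rel(p,.016,-90+ (a if a<45 else a-90)))
```

```text
[[66, 140, 173], [65, 136, 176], [77, 148, 136], [65, 138, 178], [65, 142, 171]]
180
mask 2032.0 ((644.8901977539062, -91.33030700683594), (51.04650115966797, 51.366966247558594), 82.24417877197266)
corners [ 0.6435 -0.0936  0.06  ] [[-0.0053 -0.0517  0.    ]
 [-0.0532  0.0063  0.    ]
 [ 0.0057  0.0535  0.    ]]
(array([ 0.106 , -0.0106,  0.2702]), 'twist', np.float64(0.132), 'az', np.float64(-90.19))
```

Emit:
send_rows:
  targets:
    - [1, 0.03, -0.003, 0.02, 0.06]
    - [1, 0.06, -0.006, 0.05, 0.13]
    - [1, 0.09, -0.0095, 0.09, 0.13]
    - [1, 0.105, -0.0095, 0.13, 0.13]
    - [1, 0.105, -0.0095, 0.16, 0.13]
    - [1, 0.105, -0.0095, 0.19, 0.13]
    - [1, 0.105, -0.0095, 0.22, 0.13]
    - [1, 0.105, -0.0095, 0.245, 0.13]
    - [1, 0.105, -0.0095, 0.26, 0.13]
    - [1, 0.105, -0.0095, 0.268, 0.13]
    - [1, 0.105, -0.0095, 0.271, 0.13]
    - [1, 0.105, -0.0095, 0.271, 0.13]
    - [-1, 0.105, -0.0095, 0.271, 0.13]
    - [-1, 0.105, -0.0095, 0.271, 0.13]
    - [-1, 0.105, -0.0095, 0.271, 0.13]
    - [-1, 0.105, -0.0095, 0.271, 0.13]
    - [-1, 0.105, -0.0095, 0.271, 0.13]
    - [-1, 0.105, -0.0095, 0.271, 0.13]
    - [-1, 0.105, -0.0095, 0.271, 0.13]
    - [-1, 0.105, -0.0095, 0.271, 0.13]
  force: 8

```text
time: 37.75
position: [0.6444, -0.0908, 0.0156]
tool_rot: [[0.991, -0.131, 0.0], [-0.131, -0.991, -0.0], [0.0, 0.0, -1.0]]
ft_force: [-0.3, -1.2, 2.5]
finger_gap: 0.596
```

Run:
```python
from plan import *
s=env.get_state();print(s["time"],s["position"],s["finger_gap"],s["ft_force"])
print(rel(np.array([.4985,-.3107])+.003*RX,.175,-112.05))
```

```text
37.75 [ 0.6444 -0.0908  0.0156] 0.5963542620108312 [-0.3251 -1.2201  2.544 ]
(array([-0.1129,  0.2379, -0.1594]), 'twist', np.float64(0.2535), 'az', np.float64(-97.52))
```

Emit:
send_rows:
  targets:
    - [-1, 0, 0, -0.02, 0]
    - [-1, 0, 0, -0.05, 0]
    - [-1, 0, 0, -0.08, 0]
    - [-1, 0, 0, -0.11, 0]
    - [-1, 0, 0, -0.14, 0]
    - [-1, 0, 0, -0.16, 0]
    - [-1, -0.012, 0.025, -0.16, 0.03]
    - [-1, -0.024, 0.05, -0.16, 0.06]
    - [-1, -0.036, 0.075, -0.16, 0.09]
    - [-1, -0.048, 0.1, -0.16, 0.12]
    - [-1, -0.06, 0.125, -0.16, 0.15]
    - [-1, -0.072, 0.15, -0.16, 0.18]
    - [-1, -0.084, 0.175, -0.16, 0.21]
    - [-1, -0.096, 0.2, -0.16, 0.24]
    - [-1, -0.106, 0.225, -0.16, 0.2535]
    - [-1, -0.113, 0.238, -0.16, 0.2535]
    - [-1, -0.113, 0.238, -0.16, 0.2535]
    - [-1, -0.113, 0.238, -0.16, 0.2535]

```text
time: 39.55
position: [0.5017, -0.3103, 0.1752]
tool_rot: [[0.927, -0.374, 0.0], [-0.374, -0.927, 0.001], [-0.0, -0.001, -1.0]]
ft_force: [-0.8, 0.4, -1.7]
finger_gap: 0.606
```

Run:
```python
from plan import *
s=env.get_state();print(s["time"],s["position"],s["finger_gap"],s["ft_force"])
plan(np.array([.4985,-.3107]),.0346,0)
```

```text
39.55 [ 0.5017 -0.3103  0.1752] 0.6064927993164921 [-0.7556  0.3644 -1.7187]
hover (array([0.0002, 0.0016, 0.0246]), 'twist', np.float64(0.0013), 'az', np.float64(-111.98))
46 0 [-0.0008  0.0016  0.0487]
43 8 [-0.0042  0.0016  0.0517]
40 16 [-0.0074  0.0016  0.0553]
36 24 [-0.0099  0.0016  0.0604]
30 30 [-0.0101  0.0016  0.0672]
20 30 [-0.0051  0.0017  0.0759]
10 30 [-0.0001  0.0017  0.0846]
0 30 [0.0049 0.0017 0.0932]
-2 30 [0.0059 0.0017 0.0949]
```

Emit:
send_rows:
  targets:
    - [-1, -0.001, 0.0015, 0.02, 0]
    - [-1, -0.001, 0.0015, 0.035, 0]
    - [-1, -0.001, 0.0015, 0.042, 0]
    - [-1, -0.001, 0.0015, 0.046, 0]
    - [-1, -0.001, 0.0015, 0.0485, 0]
    - [-1, -0.001, 0.0015, 0.0485, 0]

```text
time: 40.15
position: [0.4999, -0.3126, 0.1269]
tool_rot: [[0.927, -0.375, 0.0], [-0.375, -0.927, -0.0], [0.0, -0.0, -1.0]]
ft_force: [-0.3, -0.3, -2.6]
finger_gap: 0.595
```

Emit:
send_rows:
  targets:
    - [-1, -0.0015, 0, 0.0015, 0]
    - [-1, -0.003, 0, 0.003, 0]
    - [-1, -0.0045, 0, 0.0045, 0]
    - [-1, -0.006, 0, 0.0065, 0]
    - [-1, -0.0075, 0, 0.009, 0]
    - [-1, -0.009, 0, 0.0115, 0]
    - [-1, -0.009, 0, 0.0145, 0]
    - [-1, -0.009, 0, 0.018, 0]
    - [-1, -0.0065, 0, 0.0225, 0]
    - [-1, -0.004, 0, 0.027, 0]
    - [-1, -0.004, 0, 0.027, 0]

```text
time: 41.25
position: [0.4952, -0.31, 0.0982]
tool_rot: [[0.927, -0.375, -0.003], [-0.375, -0.927, 0.002], [-0.003, -0.001, -1.0]]
ft_force: [2.6, 2.8, -2.1]
finger_gap: 0.596
```

Run:
```python
from plan import *
s=env.get_state();print(s["time"],s["position"],s["finger_gap"],s["ft_force"])
plan(np.array([.4985,-.3107]),.0346,0)
c=cap("side","s13");i=c["img"][70:190,290:450];cv2.imwrite("pics/s13.png",cv2.resize(i[:,:,::-1],None,fx=4,fy=4,interpolation=cv2.INTER_CUBIC))
```

```text
41.25 [ 0.4952 -0.31    0.0982] 0.5964636048593392 [ 2.5807  2.7961 -2.1383]
hover (array([ 0.0062, -0.0006, -0.0524]), 'twist', np.float64(0.0008), 'az', np.float64(-112.01))
46 0 [ 0.0053 -0.0006 -0.0282]
43 8 [ 0.002  -0.0006 -0.0253]
40 16 [-0.0012 -0.0006 -0.0217]
36 24 [-0.0038 -0.0006 -0.0165]
30 30 [-0.004  -0.0006 -0.0097]
20 30 [ 0.0011 -0.0006 -0.0011]
10 30 [ 0.0061 -0.0006  0.0076]
0 30 [ 0.0111 -0.0005  0.0162]
-2 30 [ 0.0121 -0.0005  0.018 ]
```

View pics/s13.png

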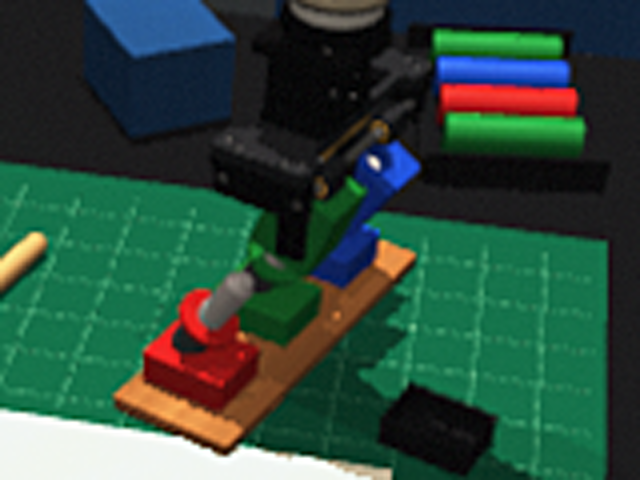

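Emit:
send_rows:
  targets:
    - [-1, 0.002, -0.001, 0.003, 0]
    - [-1, 0.004, -0.001, 0.006, 0]
    - [-1, 0.006, -0.001, 0.009, 0]
    - [-1, 0.008, -0.001, 0.012, 0]
    - [-1, 0.0095, -0.001, 0.015, 0]
    - [-1, 0.0105, -0.001, 0.0165, 0]
    - [-1, 0.0115, -0.001, 0.0185, 0]
    - [-1, 0.0125, -0.001, 0.0205, 0]
    - [-1, 0.0135, -0.001, 0.0222, 0]
    - [-1, 0.0135, -0.001, 0.0222, 0]
    - [-1, 0.0135, -0.001, 0.0222, 0]
  force: 15

```text
time: 42.4
position: [0.5043, -0.3135, 0.0771]
tool_rot: [[0.927, -0.375, -0.01], [-0.375, -0.927, 0.004], [-0.011, 0.0, -1.0]]
ft_force: [-8.0, 6.7, 10.8]
finger_gap: 0.598
```

Emit:
send_rows:
  targets:
    - [-1, -0.003, 0, -0.004, 0]
    - [0.5, -0.003, 0, -0.004, 0]
    - [0.5, -0.003, 0, -0.004, 0]
    - [0.5, -0.003, 0, -0.004, 0]
    - [0.5, -0.003, 0, -0.004, 0]
    - [0.5, -0.003, 0, -0.02, 0]
    - [0.5, -0.003, 0, -0.05, 0]
    - [0.5, -0.003, 0, -0.08, 0]
    - [-0.2, -0.003, 0, -0.1, 0]
    - [-0.2, -0.003, 0, -0.1, 0]
    - [-0.2, -0.003, 0, -0.1, 0]
    - [-0.2, -0.003, 0, -0.1, 0]

```text
time: 43.6
position: [0.5051, -0.3139, 0.1762]
tool_rot: [[0.927, -0.375, -0.002], [-0.375, -0.927, 0.001], [-0.003, -0.0, -1.0]]
ft_force: [0.4, 0.5, -0.2]
finger_gap: 0.472
```

Run:
```python
from plan import *
s=env.get_state();print(s["time"],s["position"],s["finger_gap"],s["ft_force"])
print(rel(np.array([.4985,-.3107])-.005*RX,.134,-112.05))
```

```text
43.6 [ 0.5051 -0.3139  0.1762] 0.47240013533392955 [ 0.3939  0.5036 -0.1564]
(array([-0.0122, -0.0004,  0.0422]), 'twist', np.float64(0.0002), 'az', np.float64(-112.04))
```

Emit:
send_rows:
  targets:
    - [-0.2, -0.006, 0, 0.01, 0]
    - [-0.2, -0.012, 0, 0.03, 0]
    - [-0.2, -0.012, 0, 0.038, 0]
    - [-0.2, -0.012, 0, 0.042, 0]
    - [-0.2, -0.012, 0, 0.044, 0]
    - [-0.2, -0.012, 0, 0.0455, 0]
    - [-0.2, -0.012, 0, 0.047, 0]
    - [-0.2, -0.012, 0, 0.0485, 0]
    - [-0.2, -0.012, 0, 0.0485, 0]

```text
time: 44.5
position: [0.4959, -0.31, 0.1312]
tool_rot: [[0.927, -0.375, 0.002], [-0.375, -0.927, -0.001], [0.002, 0.001, -1.0]]
ft_force: [-2.3, 1.2, 8.2]
finger_gap: 0.4
```

Emit:
send_rows:
  targets:
    - [-0.2, 0, 0, 0.002, 0]
    - [-0.2, 0, 0, 0.004, 0]
    - [-0.2, 0, 0, 0.004, 0]
    - [-0.2, 0, 0, 0.004, 0]

```text
time: 44.9
position: [0.4961, -0.3102, 0.1307]
tool_rot: [[0.927, -0.376, 0.003], [-0.376, -0.927, -0.003], [0.004, 0.002, -1.0]]
ft_force: [-7.9, 3.9, 26.8]
finger_gap: 0.401
```

Emit:
send_rows:
  targets:
    - [-0.2, 0, 0, -0.03, 0]
    - [-0.2, 0, 0, -0.07, 0]
    - [-0.2, 0, 0, -0.11, 0]
    - [1, 0.01, 0, -0.15, 0]
    - [1, 0.03, -0.01, -0.16, 0]
    - [1, 0.05, -0.02, -0.16, 0]
    - [1, 0.05, -0.02, -0.16, 0]
    - [1, 0.05, -0.02, -0.16, 0]

```text
time: 45.7
position: [0.5486, -0.3097, 0.2849]
tool_rot: [[0.927, -0.375, -0.001], [-0.375, -0.927, 0.0], [-0.001, 0.0, -1.0]]
ft_force: [0.2, -0.1, 0.2]
finger_gap: 0.773
```

Run:
```python
from plan import *
s=env.get_state();print(s["time"],s["position"],s["ft_force"])
c=cap("wrist");d=cap("side")
rc=np.array([.5176,-.3192]);ry=np.array([.3754,.9269]);y=np.r_[ry,0]
a=np.r_[-.5*RX,.866];b=np.r_[.866*RX,.5]
im=c["img"][:,:,::-1].copy();sd=d["img"][:,:,::-1].copy()
for yy in(0,-.095):
    seat=np.r_[rc+.0041*RX+yy*ry,.071]
    for D,I in((c,im),(d,sd)):
        for dd,co in((0,(255,255,255)),(.006,(0,0,255))):
            q=px(D,[seat+(.06+dd)*a+i*.026*b+j*.026*y for i,j in((1,1),(1,-1),(-1,-1),(-1,1))])
            for p in q: cv2.circle(I,tuple(int(v) for v in p.round()),0,co,-1)
A=cv2.resize(im[10:230,180:560],None,fx=2,fy=2,interpolation=cv2.INTER_NEAREST)
B=cv2.resize(sd[80:320,220:420],None,fx=1.0,fy=1.0)
C=cv2.resize(sd[110:180,330:410],None,fx=3,fy=3,interpolation=cv2.INTER_NEAREST)
# bottom strip: side detail + scraper/tray
H=np.zeros((440+150,760,3),np.uint8);H[:440]=A;x=0
for t in(sd[100:200,310:430],sd[220:320,320:420],sd[290:390,200:350]):
    t=cv2.resize(t,None,fx=1.5,fy=1.5);H[440:440+len(t),x:x+t.shape[1]]=t[:150];x+=t.shape[1]+5
cv2.imwrite("pics/final.png",H)
```

```text
45.7 [ 0.5486 -0.3097  0.2849] [ 0.1883 -0.0998  0.2291]
```

View pics/final.png

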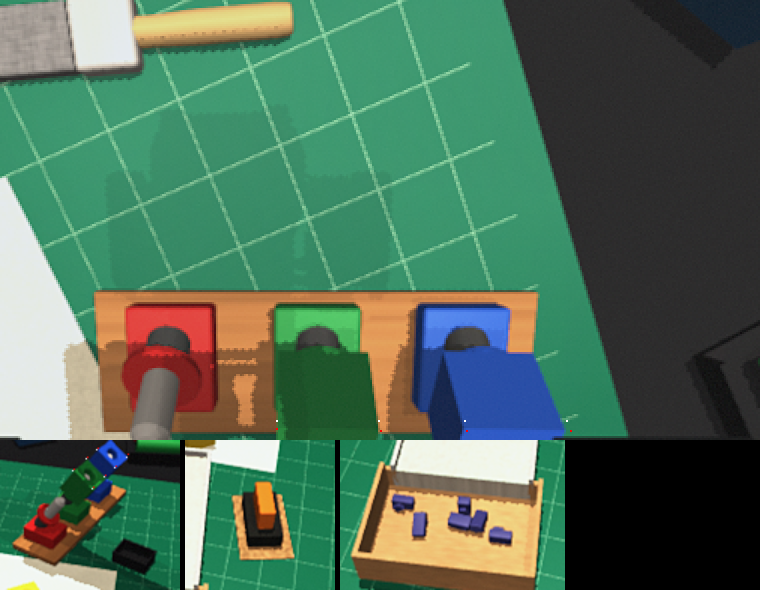

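Run:
```python
from h import *
c=cap("side")
for b in blobs(c,"",20,((8,200,100),(22,255,255))):
    if abs(b[1]-[375,266]).max()<40: print(b[0],b[1],w(c,b[1],.055))
s=env.get_state();print(s["time"],s["ft_force"],abs(s["qvel"]).max());print(env.job_done())
```

```text
300.5 [373.173  263.1076] [[0.4185 0.1503 0.055 ]]
45.85 [-0.7619 -0.4799 -0.4321] 0.0036622697401399494
the job is handed in; nothing more can be done
None
```

The job is done and handed in at 45.9 s. No verdict was reported, so the results below rest on my own checks.

- **Chips:** I wiped the plate in three strokes with the scraper. The last images show all six chips on the tray floor and the plate clear.
- **Scraper:** It stands upright on its pad. The grip measured about 3 mm from the pad's centre after release, and it had not moved when I checked again at the end.
- **Tubes:** Only green and blue were present. I lowered each over its leaning spigot with a light grip so that it tilted into line. I then pushed it down and pressed on its top face, with 17 N on blue and 27 N on green. Both stopped hard about 1 to 2 mm above the predicted home height, against the 6 mm allowed.
- **Left alone:** I did not touch the jar, the brush, the black box or the look-alikes.

Three checks were weaker than I wanted:

- **Blue tube, wrist picture:** It showed the top face about 3 to 4 mm off the prediction. I put this down to bore play, and the press test afterwards did not bear out a gap.
- **Final wrist picture:** It cut off both tubes' top faces, so the tubes being home rests mainly on the press tests and the side view.
- **Before the blue grasp:** The colour check with the fixed cameras did not find the tube. The grasp was confirmed by the jaw opening instead.

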